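# Clamp the carved stone and fire the scanner

## Task

Turn the clamp's crank clockwise until its sprung foot bears on the carved stone and is pushed roughly half-way in (not to its stop), leaving the stone where it stands. Only then pinch the scanner's trigger together with its grip between the fingers, squeeze it fully home for about a second, and let it spring back. Leave the stone clamped and the brush, jar and stone chip undisturbed.

Things in the scene. Friction and masses are not known exactly. Their poses are not given: they have to be found in the camera images.
- clamp: grey C-shaped bench clamp fixed on a dark steel plate 160 x 120 x 12 mm; origin on the table on the axis of its upright screw, +x points from the scanner to the stone, z up. Column at x = 62 to 88 mm; from it an arm 40 mm wide (z = 125 to 151 mm) reaches over the stone and carries the screw at x = y = 0. On the screw's top: steel crank arm with an upright black knob 52 mm off the axis
- knob_grip (a point): the point to hold on the crank's upright black knob (21 mm thick, 48 mm tall, free to spin on its pin so it can be held firmly without regrasping), 22 mm below the knob's top and 52 mm from the screw axis, 236 mm above the table at crank = 0. Circles clockwise seen from above as the crank tightens, sinking 10 mm a turn
- crank (a joint): crank angle in rad, grows clockwise seen from above; the screw goes down 10 mm a turn (1.59 mm a rad) and holds where it is left; range 0 to 16. At 0 the relaxed foot is 12 mm over the stone's top; at 7.54 rad it touches
- pad: round rubber-faced foot of the clamp, 30 mm across, 8 mm thick, on the lower end of the screw; origin at the centre of its underside
- foot (a joint): how far the sprung foot is pushed up into the screw, in m: 0 relaxed, 0.014 at its stop; 5 N to start, 22 N at the stop
- stone: loose carved stone block on the clamp's plate under the foot, about 68 (x) x 78 (y) x 60 mm tall, 0.6 kg, flat top, knobbly carved face towards -x; origin at the centre of its underside
- scanner: grey hand scanner fixed head-down on a steel plate (155 x 190 mm); origin on the table under it, +x to the stone, z up. Head: x -63 to 73, y +-33, top z = 105 mm. The grip rises at x = -30 mm and leans 35 degrees back to -x; approach it along its lean: over its front hangs a lamp bar (x -27 to 7, y -96 to 60, z 235 to 251 mm; post at x = -4, y = -85, 14 mm thick)
- grip: the scanner's fixed black pistol grip, 30 (x) x 34 (y) mm thick; origin where its axis meets the head's top, z runs up along the grip to its butt end at z = 102 mm, +x is its front (trigger) side: front face x = 15 mm, back face x = -15 mm
- trigger_face (a point): middle of the finger face of the trigger, a grey lever 20 mm wide, 46 mm long, 8 mm thick on the front of the grip; in the grip's frame it stands at x = 37, z = 54 mm when released and at x = 25, z = 59 mm when fully squeezed. The lever's pivot is at x = 15, z = 24 mm, its free end at z = 65 mm, towards the butt
- trigger (a joint): trigger angle in rad: 0 released, 0.36 fully squeezed; springs back by itself, about 12 N at the face to squeeze fully
- brush: bystander: brush 190 mm long lying on the table; origin under its middle
- jar: bystander: jar 58 mm across, 75 mm tall; origin under its middle
- chip: bystander: rough stone chip 70 x 50 x 45 mm; origin under its middle
Not all that is in view belongs to the job. What is shaped like the clamp but red or turquoise is not meant.

How it is judged:
On the way, in this order (a step that is already met when the one before it is completed fails the run):
1. the clamp's foot bears on the stone and is pushed in (value of joint foot above 0.0025 m and contact force between pad and stone above 3 N), for 0.2 s.
2. with the stone clamped, the trigger is squeezed fully, pinched together with the grip between the fingers (all of step 1 and value of joint trigger above 0.3 rad and contact force between the fingers and grip above 1 N), for 0.5 s.
3. the trigger has sprung back (value of joint trigger below 0.04 rad), for 0.1 s.
At the end, for the whole second after the job is handed in: The foot rests on the stone with more than 3 N, pushed in 2.5 to 12.5 mm of its 14 mm; the stone stands upright within 12 mm of where it was, at rest; the trigger is back out (under 0.04 rad) (all of step 1 and value of joint foot below 0.0125 m and value of joint trigger below 0.04 rad and distance of stone from where it was at the start of the episode below 0.012 m and angle between stone's own z axis and vertical below 0.08 rad and linear speed of stone below 0.01 m/s); the robot touches nothing.
It fails at once if the foot is driven to its stop (over 13.3 mm) (value of joint foot above 0.0133 m).
It fails at once if the trigger is squeezed before the stone is clamped (value of joint trigger above 0.15 rad and value of joint foot below 0.001 m).
It fails at once if the brush is shifted more than 30 mm (distance of brush from where it was at the start of the episode above 0.03 m).
It fails at once if the jar is shifted more than 30 mm (distance of jar from where it was at the start of the episode above 0.03 m).
It fails at once if the chip is shifted more than 30 mm (distance of chip from where it was at the start of the episode above 0.03 m).
It also fails if it takes over 64 s, if anything falls off the work surface, if the arm or the gripper's body presses on something with over 40 N, if the wrist force passes 120 N, or if a joint passes its speed limit or range.

## Robot

A 6-joint arm with a two-finger parallel gripper is mounted at the origin on the work surface. World frame = base frame: x ahead of the robot, y to its left, z up, the work surface at z = 0. Lengths are in m, angles in rad, forces in N, time in s.
With the tool pointing down it reaches from about 0.25 to 0.725 m from the base axis. Payload 4 kg.
Tool frame: the origin (TCP) lies on the centre line of the jaws, within the pads' length; the fingertips stand tip_reach ahead of it and the grasp point (between the pads) lies 5 mm behind it (tip_reach is the distance from the TCP to the fingertips, in m); z points along the fingers, y is the direction in which the jaws open and shut (so a half turn about z gives the same grasp; the last joint's range is limited). The gripper opens to 85 mm and grips with 20 to 120 N. Pads are 22 mm wide; open, the fingers measure 114 mm over their backs; the gripper's body (76 mm by 85 mm) begins 54 mm behind the grasp point. The pads swing forward as they close: fully open they stand 13 mm farther back than shut.
Start: joints at [1.258, 0.241, 0.005, 1.335, 0, 1.571], TCP at [0.154, 0.476, 0.222] pointing down, gripper open.
Joint ranges: [-2.72, 2.72], [-1.05, 1.87], [-1.09, 1.28], [-1.99, 2.15], [-1.42, 1.44], [-3.14, 3.14]. Speed limits (rad/s): [2.79, 2.79, 3.14, 3.14, 3.14, 3.14].

## Interface

Orientations are given as a unit quaternion [x, y, z, w].
In Python, from workcell import * gives the robot as it stands.
- The arm moves only by the tool arm_command, never from a script. Its arguments are lists of equal length, an entry for each row: "translation": the shift along the tool's x, y, z in cm, a list of three; "turn": the turn about the tool's z in rad; "hand": the closure, from 0 (fully open) to 1 (shut). In form: {"translation": [[x, y, z], ...], "turn": [turn, ...], "hand": [hand, ...]}. A call has 1 to 5 rows; each row is the pose to reach, as a shift and turn from the pose commanded when the call began, along the tool's axes at that moment; what a row does not reach only later rows make up. A row lasts 1/12 s, in which the tool goes at most 41.7 mm and 7.16 degrees, less where a joint would pass 70% of its speed; a pose out of reach is approached as far as the arm can. A call with a gripper value outside its range is refused whole. The fingers move at their own pace and stop on an object; the grip force is fixed at half the most. Time passes only in rows, so rows that repeat a pose let the fingers close. It gives the time, the measured TCP pose, the force and the opening at its end, in the units of the state.
- get_obs(): the state, without advancing time (a new reading comes with each control period).
- camera(name): name is "scene" or "top" or "wrist"; returns (picture, depth): 400x640x3 uint8, red, green, blue; 400x640 float32, m along the optical axis (not along the pixel's ray), 0 where there is no reading.
- camera_info(name): a dict with "mtx" (3x3 intrinsics, pixels), "dist_coeffs" ([k1, k2, p1, p2, k3] as OpenCV has them; the pictures are not rectified), "world_to_cam" (4x4, takes a point from world to camera coordinates). Camera axes: x right, y down, z forward; pixel columns grow to the right and rows downward; lengths in m; the calibration is good to about 2 mm. A picture is of the moment at which its call begins: read the wrist's pose just before it. camera_info takes no time and is no camera call; for the wrist camera it gives the pose at the moment of the call.
- job_done(): hands the job in, once; it reports no verdict.
Trained networks look in the newest picture that a camera, given by its name, has taken for a name from the list of things; names that differ only in an ending like _2 or _b are one class to them, and where a whole thing is asked for, a point or a joint stands for the part that bears it (a point fixed in the world has none). Each returns a list of dicts, best first, with "conf" (0 to 1); they miss things now and then, are a little off and sometimes report something else, mostly with a low value. They report only what shows in the picture. A call takes as long as a camera call. They do not tell look-alikes from the thing itself.
- search_frame(camera, name): "location" ([row, column] in pixels, amid what is visible of it).
- spot_point(camera, name): "location" ([row, column] in pixels: a listed point, or the origin of a listed thing).
The state is a dict: "clock": time; "joint_pos": joint angles; "joint_vel": joint speeds; "tau": joint torques, N m; "eef_pos": TCP position; "tool_rot": TCP orientation; "ft_force": force on the tool from outside, world axes, zero at the start; "ft_torque": the same for the moment, N m; "grip_width": finger opening in m.
Only numpy, scipy, OpenCV 4.12 (cv2) and the standard library are available. Lean on these libraries where they do the work, as an engineer would, in place of code of your own. Each camera call takes 0.05 s, during which the arm holds its last target. There are 200 camera calls.

## Working session

There is one attempt and no reset: what is moved stays moved. The work goes in short steps, Python scripts to look and compute and a tool call to move; the robot and the scene stay as the last step left them, time stands still between calls to the robot, and variables do not carry over. Pictures are saved under pics/ and viewed, about 8 in all and at most 12, crops included, and the job is handed in when it is done.

Besides the shell and the picture viewer there is one more tool, called after "Emit:" by a JSON object that holds its "api" and its "payload", one argument or row to a line. arm_command: Moves the arm, as the interface text tells. Its arguments: {"type":"object","properties":{"translation":{"type":"array","items":{"type":"array","items":{"type":"number"}}},"turn":{"type":"array","items":{"type":"number"}},"hand":{"type":"array","items":{"type":"number"}}},"required":["translation","turn","hand"]}

```bash
mkdir -p pics; ls; cat > h.py <<'E'
from workcell import *
import numpy as np, cv2
from scipy.spatial.transform import Rotation as R
def ray(info,px):
    u=cv2.undistortPoints(np.array([[px[1],px[0]]],float).reshape(-1,1,2),np.array(info["mtx"]),np.array(info["dist_coeffs"]))[0,0]
    T=np.linalg.inv(np.array(info["world_to_cam"])); d=T[:3,:3]@np.array([u[0],u[1],1.]); return T[:3,3],d
def at_z(info,px,z):
    o,d=ray(info,px); return o+d*(z-o[2])/d[2]
def at_depth(info,px,dep):
    o,d=ray(info,px); r,c=int(round(px[0])),int(round(px[1])); return o+d*dep[r,c]
def proj(info,P):
    T=np.array(info["world_to_cam"]); p,_=cv2.projectPoints(np.atleast_2d(P).astype(float),cv2.Rodrigues(T[:3,:3])[0],T[:3,3],np.array(info["mtx"]),np.array(info["dist_coeffs"])); return p[:,0,::-1]
E
python3 - <<'E'
from h import *
print(get_obs())
ims=[]
for n in ("scene","top"):
    im,d=camera(n); i=camera_info(n); cv2.imwrite(f"pics/{n}0.png",im[:,:,::-1])
    np.save(n+"0.npy",d)
    print(n,np.linalg.inv(i["world_to_cam"])[:3,3].round(3))
    for k in ("clamp","knob_grip","stone","scanner","grip","trigger_face","pad"):
        for f in (spot_point,):
            for r in f(n,k)[:3]:
                print(n,k,np.round(r["location"]),round(r["conf"],2),at_depth(i,r["location"],d).round(3))
E
```

```text
pics
{'clock': 0.0, 'joint_pos': array([ 1.25801404e+00,  2.41423530e-01,  3.72983666e-03,  1.33521520e+00,
       -6.46517537e-06,  1.57078066e+00]), 'joint_vel': array([-0.00037639,  0.00127702, -0.00133589, -0.00046012, -0.00184878,
        0.00055199]), 'tau': array([ 3.49055163e-04, -3.72316754e+01,  2.52408010e+01,  1.71461591e-02,
        3.70648419e-07, -1.14671784e-05]), 'eef_pos': array([0.15365381, 0.47511634, 0.22120986]), 'tool_rot': array([ 1.55746583e-01,  9.87796480e-01, -1.04389236e-03, -1.61335502e-04]), 'ft_force': array([ 0.02297704, -0.1576813 , -0.65284465]), 'ft_torque': array([-0.03396462,  0.06877417, -0.07248741]), 'grip_width': 0.08558432074417494}
scene [ 1.16  -1.007  1.083]
scene clamp [249. 390.] 0.97 [0.81  0.027 0.012]
scene clamp [191. 288.] 0.78 [0.369 0.107 0.012]
scene clamp [217. 341.] 0.55 [0.604 0.083 0.011]
scene knob_grip [127. 296.] 0.69 [0.374 0.166 0.249]
scene knob_grip [159. 365.] 0.62 [0.658 0.122 0.247]
scene knob_grip [186. 414.] 0.54 [0.84  0.068 0.248]
scene scanner [242. 308.] 0.6 [ 0.599 -0.119  0.061]
scene scanner [215. 343.] 0.
[... 201 characters left out ...]
09. 299.] 0.59 [ 0.565 -0.113  0.171]
scene pad [233. 394.] 0.61 [0.817 0.021 0.092]
scene pad [174. 288.] 0.55 [0.314 0.196 0.011]
top [0.51  0.    1.357]
top clamp [195. 286.] 0.95 [0.588 0.092 0.142]
top clamp [283. 278.] 0.92 [0.369 0.111 0.156]
top clamp [120. 310.] 0.79 [0.807 0.035 0.014]
top knob_grip [285. 246.] 0.79 [0.377 0.174 0.259]
top knob_grip [ 88. 291.] 0.65 [0.828 0.073 0.255]
top knob_grip [164. 266.] 0.63 [0.65  0.13  0.259]
top stone [191. 286.] 0.58 [0.598 0.091 0.146]
top scanner [208. 354.] 0.77 [ 0.556 -0.079  0.104]
top grip [206. 369.] 0.64 [ 0.554 -0.104  0.257]
top grip [164. 264.] 0.24 [0.651 0.134 0.254]
top trigger_face [204. 367.] 0.54 [ 0.559 -0.099  0.254]
```

View pics/scene0.png

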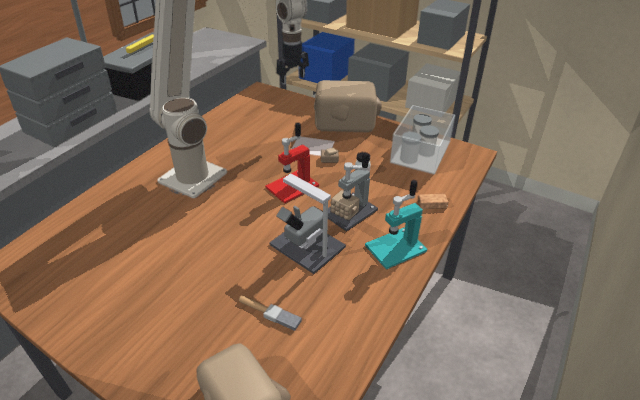

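View pics/top0.png

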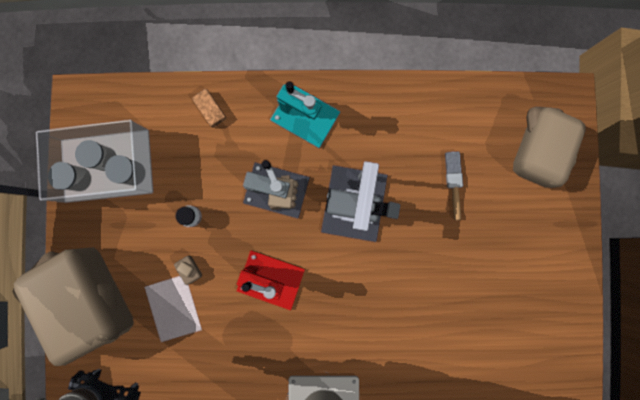

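The grey clamp is at about (185, 278) in the top picture, with its knob at (164, 266). The scanner is at (205, 355) with the lamp bar over it. The red and turquoise clamps are decoys. Next I fit the poses from the depth slices.

```bash
cat > fit.py <<'E'
from h import *
def cloud(n,dep):
    i=camera_info(n); H,W=dep.shape; g=np.stack(np.meshgrid(np.arange(W),np.arange(H)),-1).reshape(-1,1,2).astype(float)
    u=cv2.undistortPoints(g,np.array(i["mtx"]),np.array(i["dist_coeffs"]))[:,0]
    T=np.linalg.inv(np.array(i["world_to_cam"])); z=dep.reshape(-1); P=np.c_[u*z[:,None],z]@T[:3,:3].T+T[:3,3]
    P[z<=0]=np.nan; return P
def rect(P,lo,hi,box,name):
    m=(P[:,2]>lo)&(P[:,2]<hi)&(P[:,0]>box[0])&(P[:,0]<box[1])&(P[:,1]>box[2])&(P[:,1]<box[3])
    q=P[m]
    if len(q)<5: print(name,len(q)); return q
    r=cv2.minAreaRect(q[:,:2].astype(np.float32)*1000)
    print(name,len(q),"c",np.round(r[0],1),"size",np.round(r[1],1),"ang",round(r[2],1),"zmed",np.median(q[:,2]).round(4), "mean",q[:,:2].mean(0).round(4)); return q
E
python3 - <<'E'
from fit import *
for n in ("top","scene"):
    P=cloud(n,np.load(n+"0.npy")); C=(.5,.72,.02,.22); S=(.42,.72,-.2,.02)
    print(n)
    rect(P,.008,.016,(.48,.72,.02,.2),"clampplate"); rect(P,.145,.156,C,"arm"); rect(P,.165,.30,C,"above arm")
    q=rect(P,.250,.268,C,"knobtop")
    for a in np.arange(.16,.27,.01): rect(P,a,a+.01,C,"slice%.2f"%a)
    rect(P,.05,.09,C,"stone")
    rect(P,.008,.016,S,"scanplate"); rect(P,.1,.11,S,"head"); rect(P,.246,.258,S,"bar"); rect(P,.12,.235,S,"grip/post")
E
```

```text
top
clampplate 896 c [607.2 119.3] size [206.5 170.9] ang 8.6 zmed 0.0125 mean [0.6074 0.118 ]
arm 511 c [614.7 142.8] size [112.7  40.3] ang 74.6 zmed 0.1519 mean [0.6153 0.1504]
above arm 265 c [626.7 122.6] size [73.6 27. ] ang 27.5 zmed 0.2124 mean [0.6263 0.1204]
knobtop 58 c [652.4 132.2] size [18.2 16.4] ang 87.6 zmed 0.2563 mean [0.6519 0.132 ]
slice0.16 4
slice0.17 0
slice0.18 0
slice0.19 0
slice0.20 77 c [621.8 120. ] size [62.4 26. ] ang 29.1 zmed 0.2079 mean [0.6279 0.1213]
slice0.21 118 c [618.2 120.3] size [55.8 26.7] ang 33.6 zmed 0.2125 mean [0.6106 0.1135]
slice0.22 2
slice0.23 6 c [647.9 128. ] size [ 5.5 18.2] ang 36.8 zmed 0.2365 mean [0.6477 0.128 ]
slice0.24 4
slice0.25 55 c [652.4 132.2] size [18.2 16.4] ang 87.6 zmed 0.2562 mean [0.6519 0.1317]
slice0.26 3
slice0.27 0
stone 486 c [604.3 135.7] size [127.   86.9] ang 89.0 zmed 0.0713 mean [0.5935 0.1048]
scanplate 1576 c [572.7 -81.5] size [281.4 208.5] ang 1.3 zmed 0.0125 mean [ 0.5708 -0.0775]
head 739 c [591.2 -81.3] size [134.4 117.7] ang 80.3 zmed 0.1051 mean [ 0.5684 -0.0573]
bar 1011 c [579.6 -96.5] size
[... 1161 characters left out ...]
19.   9.8] ang 26.8 zmed 0.2345 mean [0.6559 0.1262]
slice0.24 21 c [654.8 127. ] size [19.1 14.5] ang 26.0 zmed 0.244 mean [0.655 0.126]
slice0.25 27 c [651.9 129.7] size [15.4 17.6] ang 70.0 zmed 0.2557 mean [0.6544 0.1288]
slice0.26 0
slice0.27 0
stone 520 c [604.9 130.5] size [129.6  86.9] ang 86.7 zmed 0.0708 mean [0.6126 0.1171]
scanplate 1185 c [572.4 -91.8] size [172.4 212.9] ang 89.7 zmed 0.0125 mean [ 0.5935 -0.1096]
head 464 c [594.  -83.4] size [138.7 122.1] ang 81.1 zmed 0.1054 mean [ 0.5713 -0.0791]
bar 461 c [577.9 -98.1] size [ 38.4 159.8] ang 79.3 zmed 0.2518 mean [ 0.582  -0.0998]
grip/post 491 c [ 581.  -128.2] size [146.3  64.8] ang 40.3 zmed 0.1747 mean [ 0.5834 -0.138 ]
```

```bash
python3 - <<'E'
import cv2
a=cv2.imread('pics/top0.png')[130:255,230:410]; b=cv2.imread('pics/scene0.png')[140:275,260:400]
cv2.imwrite('pics/crop.png',cv2.hconcat([cv2.resize(a,(440,400),interpolation=2),cv2.resize(b,(360,400),interpolation=2)]))
E
```

```text
(no output)
```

View pics/crop.png

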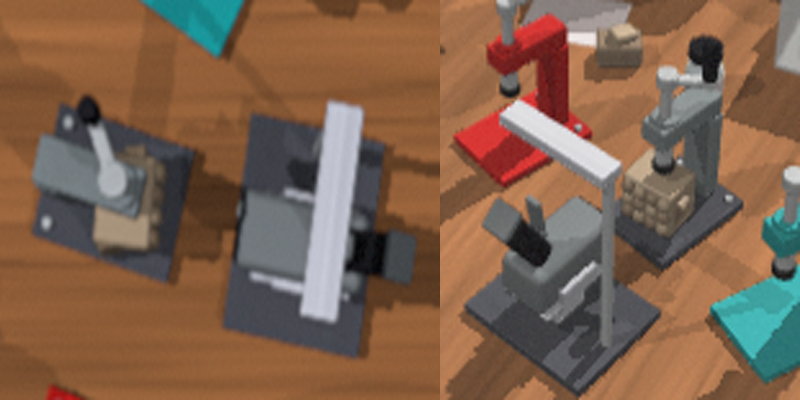

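Emit:
{"api": "arm_command", "payload": {
  "translation": [
    [0,0,-4],
    [0,0,-8],
    [-4,-1.2,-9],
    [-8,-2.4,-9],
    [-12,-3.6,-9]
  ],
  "turn": [0,0,0,0,0],
  "hand": [0.2,0.2,0.2,0.2,0.2]
}}

```text
clock: 1.22
eef_pos: [0.2566, 0.4056, 0.3137]
tool_rot: [0.154, 0.988, 0.002, 0.001]
ft_force: [0.9, 1.2, -1.0]
grip_width: 0.0686
```

Emit:
{"api": "arm_command", "payload": {
  "translation": [
    [-4,-1.2,0],
    [-8,-2.4,0],
    [-12,-3.6,0],
    [-16,-4.8,0],
    [-20,-6,0]
  ],
  "turn": [0,0,0,0,0],
  "hand": [0.2,0.2,0.2,0.2,0.2]
}}

```text
clock: 1.63
eef_pos: [0.4287, 0.2855, 0.3124]
tool_rot: [0.156, 0.988, 0.0, 0.0]
ft_force: [0.9, 0.4, -0.5]
grip_width: 0.0684
```

Emit:
{"api": "arm_command", "payload": {
  "translation": [
    [-4,-1.2,0],
    [-8,-2.4,0],
    [-12,-3.6,0],
    [-16,-4.8,0],
    [-20,-6,0]
  ],
  "turn": [0,0,0,0,0],
  "hand": [0.2,0.2,0.2,0.2,0.2]
}}

```text
clock: 2.05
eef_pos: [0.6001, 0.1671, 0.3122]
tool_rot: [0.156, 0.988, 0.0, 0.0]
ft_force: [1.1, 0.8, 0.8]
grip_width: 0.0683
```

```bash
python3 - <<'E'
from h import *
im,d=camera("wrist"); i=camera_info("wrist"); cv2.imwrite("pics/w1.png",im[:,:,::-1])
for r in spot_point("wrist","knob_grip")[:3]: print(r, at_z(i,r["location"],.236))
go([.652,.131,.31]); go([.652,.131,.231])
print(np.array(i["world_to_cam"]).round(3))
E
```

```text
{'location': [278.3, 296.0], 'conf': 0.92} [0.65626071 0.1276464  0.236     ]
t 2.15 eef [0.6028 0.1642 0.3086] y-ang 71.7 tilt 0.19 F [ 0.4  1.5 -0.7] w 0.0684 q [ 0.27  0.5   0.61  1.68 -0.    0.59] 
 shift cm [-5.71 -1.6  -0.14] turn 0
t 2.15 eef [0.6028 0.1642 0.3086] y-ang 71.7 tilt 0.19 F [ 0.4  1.5 -0.7] w 0.0684 q [ 0.27  0.5   0.61  1.68 -0.    0.59] 
 shift cm [-5.72 -1.58  7.76] turn 0
[[ 0.315  0.949 -0.002 -0.344]
 [ 0.906 -0.3    0.298 -0.565]
 [ 0.282 -0.096 -0.955  0.306]
 [ 0.     0.     0.     1.   ]]
```

View pics/w1.png

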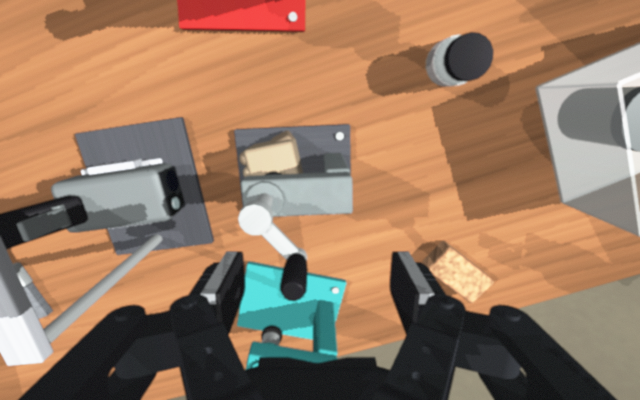

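The wrist picture shows the knob at (278, 296), hub at (220, 254). The three estimates of the knob agree to about 4 mm.

Emit:
{"api": "arm_command", "payload": {
  "translation": [
    [-3,-0.8,0],
    [-5.9,-1.7,0.2],
    [-5.9,-1.7,2],
    [-5.9,-1.7,4],
    [-5.9,-1.7,4.5]
  ],
  "turn": [0,0,0,0,0],
  "hand": [0.2,0.2,0.2,0.2,0.2]
}}

```text
clock: 2.57
eef_pos: [0.6484, 0.134, 0.2629]
tool_rot: [0.156, 0.988, -0.001, -0.003]
ft_force: [0.5, -0.0, -0.4]
grip_width: 0.0683
```

```bash
python3 - <<'E'
from h import *
im,d=camera("wrist"); i=camera_info("wrist"); cv2.imwrite("pics/w2.png",im[:,:,::-1])
for r in spot_point("wrist","knob_grip")[:3]: print(r, at_z(i,r["location"],.236))
from fit import *
P=cloud("wrist",d)
C=(.56,.68,.08,.17)
rect(P,.25,.27,C,"top"); rect(P,.2,.218,C,"crankarm"); q=rect(P,.225,.248,C,"knobside")
go([.654,.130,.234])
E
```

```text
{'location': [236.5, 317.6], 'conf': 0.55} [0.65062615 0.13389779 0.236     ]
top 1062 c [649.6 132.6] size [20.1 18.2] ang 70.3 zmed 0.2582 mean [0.6485 0.1329]
crankarm 2622 c [622.6 118.5] size [68.4 27.6] ang 17.4 zmed 0.2125 mean [0.6142 0.1182]
knobside 418 c [644.8 134.6] size [20.2  8. ] ang 67.5 zmed 0.2378 mean [0.6431 0.1348]
t 2.67 eef [0.6483 0.1345 0.2655] y-ang 72.1 tilt 0.24 F [0.2 1.2 0. ] w 0.0679 q [0.2  0.59 0.64 1.63 0.   0.52] 
 shift cm [-0.7  -0.25  3.14] turn 0
```

View pics/w2.png

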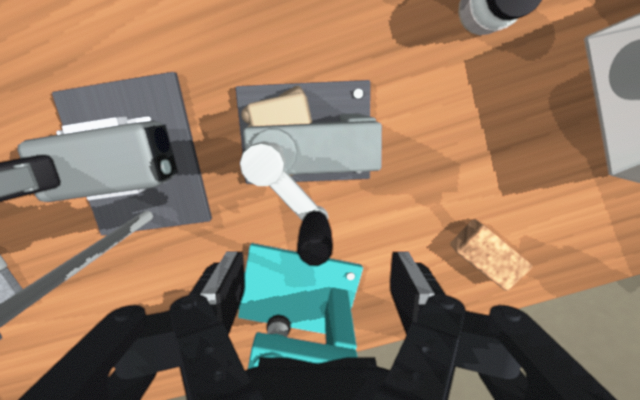

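```bash
python3 - <<'E'
from h import *
i=camera_info("wrist"); im=cv2.imread("pics/w2.png"); hsv=cv2.cvtColor(im,cv2.COLOR_BGR2HSV)
m=((hsv[...,2]>215)&(hsv[...,1]<30)).astype(np.uint8); roi=np.zeros_like(m); roi[135:200,230:300]=m[135:200,230:300]
m=cv2.morphologyEx(roi,cv2.MORPH_OPEN,cv2.getStructuringElement(2,(31,31)))
c=max(cv2.findContours(m,0,2)[0],key=cv2.contourArea); (u,v),r=cv2.minEnclosingCircle(c); print(u,v,r)
for z in (.2125,.2145): print(at_z(i,(v,u),z), np.linalg.norm(at_z(i,(v,u+r),z)-at_z(i,(v,u),z)))
E
```

```text
262.0 165.5 21.914705276489258
[0.60381718 0.11211052 0.2125    ] 0.01403273125574803
[0.60355478 0.11255644 0.2145    ] 0.013895679150110989
```

Emit:
{"api": "arm_command", "payload": {
  "translation": [
    [-0.2,-0.1,1.5],
    [-0.2,-0.1,3.1],
    [-0.2,-0.1,3.1],
    [-0.2,-0.1,3.1],
    [-0.2,-0.1,3.1]
  ],
  "turn": [0,0,0,0,0],
  "hand": [0.2,0.2,0.5,0.7,0.8]
}}

```text
clock: 3.08
eef_pos: [0.6514, 0.1333, 0.2382]
tool_rot: [0.155, 0.988, 0.0, 0.001]
ft_force: [-0.1, -0.0, -1.3]
grip_width: 0.0326
```

Emit:
{"api": "arm_command", "payload": {
  "translation": [
    [0,0,0],
    [0,0,0],
    [0,0,0],
    [0,0,0],
    [0,0,0]
  ],
  "turn": [0,0,0,0,0],
  "hand": [0.9,1,1,1,1]
}}

```text
clock: 3.5
eef_pos: [0.6517, 0.1329, 0.2384]
tool_rot: [0.156, 0.988, 0.001, 0.002]
ft_force: [-1.4, -0.7, 6.2]
grip_width: 0.0165
```

```bash
python3 - <<'E'
from h import *
go([.650,.1325,.234])
E
```

```text
t 3.5 eef [0.6517 0.1329 0.2384] y-ang 72.1 tilt 0.2 F [-1.4 -0.7  6.2] w 0.0165 q [0.2  0.58 0.57 1.55 0.   0.51] 
 shift cm [ 0.15 -0.1   0.44] turn 0
```

Emit:
{"api": "arm_command", "payload": {
  "translation": [
    [0,0,0],
    [0,0,0]
  ],
  "turn": [0,0],
  "hand": [1,1]
}}

```text
clock: 3.67
eef_pos: [0.6517, 0.1329, 0.2384]
tool_rot: [0.156, 0.988, 0.001, 0.002]
ft_force: [-1.2, -0.6, 6.5]
grip_width: 0.0169
```

```bash
python3 - <<'E'
from h import *
im,d=camera("wrist"); cv2.imwrite("pics/w3.png",im[150:400,120:520,::-1])
go([.650,.1325,.234])
E
```

```text
t 3.72 eef [0.6517 0.1329 0.2384] y-ang 72.1 tilt 0.2 F [-1.2 -0.4  6.3] w 0.0166 q [0.2  0.58 0.57 1.55 0.   0.51] 
 shift cm [ 0.15 -0.1   0.44] turn 0
```

View pics/w3.png

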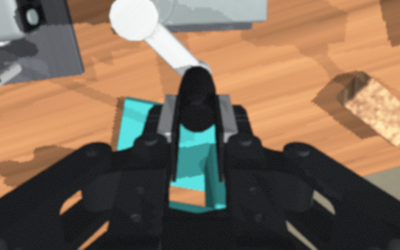

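```bash
cat > circ.py <<'E'
from h import *
def table(th0,th1,n,phi0,yang,r=5.2):
    "rows for calls of 5, cumulative, from crank th0 to th1"
    th=np.linspace(th0,th1,n+1); f=lambda t: np.c_[r*np.cos(np.radians(phi0-yang-90)-t),r*np.cos(np.radians(phi0-yang)-t),.159*t]
    p=f(th); c=np.zeros(3)
    for k in range(0,n,5):
        rows=(p[k+1:k+6]-p[0]-c).round(2); c=c+rows[-1]; print(round(th[min(k+5,n)],2),rows.tolist())
E
python3 -c "
from circ import *
table(0,1,5,23.7,72.1); table(1,4,10,23.7,72.1)"
```

```text
1.0 [[-0.61, -0.84, 0.03], [-1.04, -1.79, 0.06], [-1.27, -2.8, 0.1], [-1.3, -3.84, 0.13], [-1.12, -4.86, 0.16]]
2.5 [[0.64, -1.42, 0.05], [1.67, -2.58, 0.1], [3.0, -3.39, 0.14], [4.5, -3.77, 0.19], [6.06, -3.69, 0.24]]
4.0 [[1.45, 0.54, 0.05], [2.69, 1.49, 0.09], [3.59, 2.75, 0.14], [4.07, 4.23, 0.19], [4.1, 5.78, 0.24]]
```

Emit:
{"api": "arm_command", "payload": {
  "translation": [
    [-0.61,-0.84,0.03],
    [-1.04,-1.79,0.06],
    [-1.27,-2.8,0.1],
    [-1.3,-3.84,0.13],
    [-1.12,-4.86,0.16]
  ],
  "turn": [0,0,0,0,0],
  "hand": [1,1,1,1,1]
}}

```text
clock: 4.13
eef_pos: [0.6487, 0.083, 0.2369]
tool_rot: [0.156, 0.988, 0.001, 0.003]
ft_force: [0.9, 0.6, 4.9]
grip_width: 0.0168
```

```bash
python3 - <<'E'
from h import *
im,d=camera("wrist"); cv2.imwrite("pics/w4.png",im[:,:,::-1]); i=camera_info("wrist")
print(spot_point("wrist","knob_grip")[:2])
go(np.array([.6517-.0476+.052*np.cos(np.radians(23.7)-1),.1329-.0209+.052*np.sin(np.radians(23.7)-1),.2368]))
E
```

```text
[{'location': [247.0, 320.2], 'conf': 0.64}]
t 4.23 eef [0.6477 0.0815 0.2368] y-ang 72.0 tilt 0.24 F [ 0.8 -2.4  5.8] w 0.0168 q [ 0.13  0.55  0.51  1.52 -0.    0.44] 
 shift cm [0.08 0.15 0.  ] turn 0
```

View pics/w4.png

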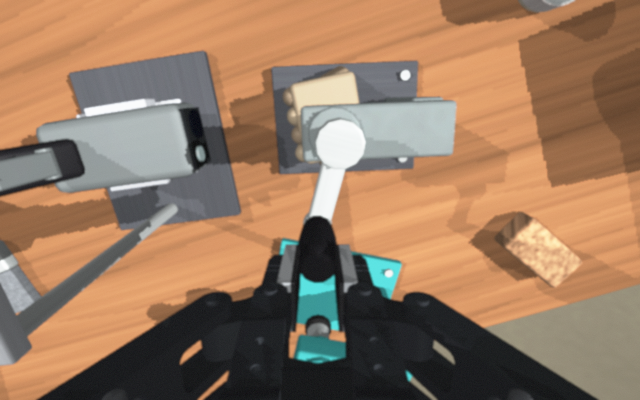

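The picture shows the crank arm turned with the knob still in the jaws, and the forces are small. I'll continue.

Emit:
{"api": "arm_command", "payload": {
  "translation": [
    [0.64,-1.42,0.05],
    [1.67,-2.58,0.1],
    [3.0,-3.39,0.14],
    [4.5,-3.77,0.19],
    [6.06,-3.69,0.24]
  ],
  "turn": [0,0,0,0,0],
  "hand": [1,1,1,1,1]
}}

```text
clock: 4.65
eef_pos: [0.5788, 0.0653, 0.2344]
tool_rot: [0.157, 0.988, -0.0, 0.003]
ft_force: [0.8, -0.1, 7.5]
grip_width: 0.0166
```

Emit:
{"api": "arm_command", "payload": {
  "translation": [
    [1.45,0.54,0.05],
    [2.69,1.49,0.09],
    [3.59,2.75,0.14],
    [4.07,4.23,0.19],
    [4.1,5.78,0.24]
  ],
  "turn": [0,0,0,0,0],
  "hand": [1,1,1,1,1]
}}

```text
clock: 5.07
eef_pos: [0.5579, 0.1348, 0.2319]
tool_rot: [0.156, 0.988, 0.0, 0.003]
ft_force: [5.1, -3.7, 5.3]
grip_width: 0.0167
```

```bash
python3 - <<'E'
from circ import *
go(np.array([.6517-.0476+.052*np.cos(np.radians(23.7)-4),.1329-.0209+.052*np.sin(np.radians(23.7)-4),.2320]))
table(4,11.8,25,23.7,72.1)
E
```

```text
t 5.07 eef [0.5579 0.1348 0.2319] y-ang 72.1 tilt 0.31 F [ 5.1 -3.7  5.3] w 0.0167 q [ 0.24  0.38  0.23  1.41 -0.    0.55] 
 shift cm [ 0.06 -0.07 -0.01] turn 0
5.56 [[-0.46, 1.55, 0.05], [-1.37, 2.88, 0.1], [-2.65, 3.87, 0.15], [-4.17, 4.42, 0.2], [-5.79, 4.48, 0.25]]
7.12 [[-1.55, -0.45, 0.05], [-2.89, -1.35, 0.1], [-3.89, -2.61, 0.15], [-4.46, -4.13, 0.2], [-4.53, -5.74, 0.25]]
8.68 [[0.42, -1.56, 0.05], [1.31, -2.91, 0.1], [2.56, -3.93, 0.14], [4.07, -4.51, 0.19], [5.68, -4.6, 0.24]]
10.24 [[1.57, 0.41, 0.05], [2.93, 1.28, 0.1], [3.96, 2.52, 0.15], [4.56, 4.02, 0.2], [4.66, 5.64, 0.25]]
11.8 [[-0.39, 1.56, 0.05], [-1.24, 2.94, 0.1], [-2.48, 3.98, 0.15], [-3.97, 4.59, 0.2], [-5.58, 4.72, 0.25]]
```

Emit:
{"api": "arm_command", "payload": {
  "translation": [
    [-0.46,1.55,0.05],
    [-1.37,2.88,0.1],
    [-2.65,3.87,0.15],
    [-4.17,4.42,0.2],
    [-5.79,4.48,0.25]
  ],
  "turn": [0,0,0,0,0],
  "hand": [1,1,1,1,1]
}}

```text
clock: 5.48
eef_pos: [0.6266, 0.1584, 0.2293]
tool_rot: [0.155, 0.988, -0.002, 0.001]
ft_force: [-4.4, -7.8, 11.8]
grip_width: 0.0163
```

Emit:
{"api": "arm_command", "payload": {
  "translation": [
    [-1.55,-0.45,0.05],
    [-2.89,-1.35,0.1],
    [-3.89,-2.61,0.15],
    [-4.46,-4.13,0.2],
    [-4.53,-5.74,0.25]
  ],
  "turn": [0,0,0,0,0],
  "hand": [1,1,1,1,1]
}}

```text
clock: 5.9
eef_pos: [0.6531, 0.0912, 0.227]
tool_rot: [0.155, 0.988, 0.002, 0.002]
ft_force: [-1.6, 1.6, 8.6]
grip_width: 0.0163
```

Emit:
{"api": "arm_command", "payload": {
  "translation": [
    [0.42,-1.56,0.05],
    [1.31,-2.91,0.1],
    [2.56,-3.93,0.14],
    [4.07,-4.51,0.19],
    [5.68,-4.6,0.24]
  ],
  "turn": [0,0,0,0,0],
  "hand": [1,1,1,1,1]
}}

```text
clock: 6.32
eef_pos: [0.5842, 0.0627, 0.2245]
tool_rot: [0.157, 0.988, -0.0, 0.003]
ft_force: [1.2, -1.7, 8.5]
grip_width: 0.0165
```

Emit:
{"api": "arm_command", "payload": {
  "translation": [
    [1.57,0.41,0.05],
    [2.93,1.28,0.1],
    [3.96,2.52,0.15],
    [4.56,4.02,0.2],
    [4.66,5.64,0.25]
  ],
  "turn": [0,0,0,0,0],
  "hand": [1,1,1,1,1]
}}

```text
clock: 6.73
eef_pos: [0.557, 0.1329, 0.222]
tool_rot: [0.156, 0.988, 0.0, 0.002]
ft_force: [5.4, -4.0, 6.7]
grip_width: 0.0168
```

```bash
python3 - <<'E'
from circ import *
go(np.array([.6517-.0476+.052*np.cos(np.radians(23.7)-10.24),.1329-.0209+.052*np.sin(np.radians(23.7)-10.24),.2384-.00159*10.24]))
im,d=camera("wrist"); cv2.imwrite("pics/w5.png",im[:,:,::-1])
from fit import *
P=cloud("wrist",d); rect(P,.185,.205,(.5,.62,.06,.17),"crank")
E
```

```text
t 6.73 eef [0.557  0.1329 0.222 ] y-ang 72.1 tilt 0.28 F [ 5.4 -4.   6.7] w 0.0168 q [ 0.23  0.38  0.2   1.39 -0.    0.55] 
 shift cm [ 0.05 -0.07 -0.02] turn 0
crank 1321 c [584.1 125.9] size [18.8 75.6] ang 70.1 zmed 0.1947 mean [0.5921 0.1224]
```

View pics/w5.png

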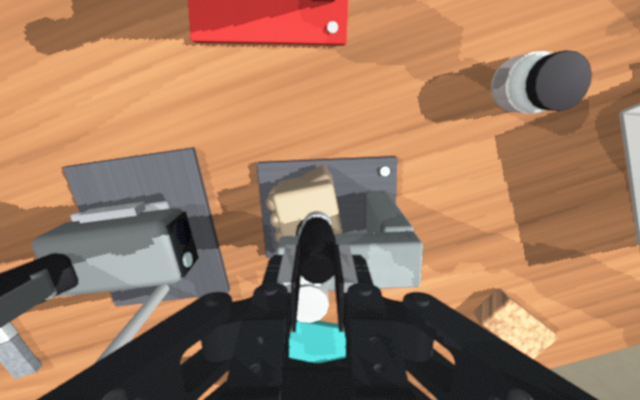

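The crank arm has dropped from z = 0.2125 to about 0.195, against the 16.3 mm expected at 10.24 rad, so the screw is following. I'll make the last call to 11.8 rad, then open and rise.

Emit:
{"api": "arm_command", "payload": {
  "translation": [
    [-0.39,1.56,0.05],
    [-1.24,2.94,0.1],
    [-2.48,3.98,0.15],
    [-3.97,4.59,0.2],
    [-5.58,4.72,0.25]
  ],
  "turn": [0,0,0,0,0],
  "hand": [1,1,1,1,1]
}}

```text
clock: 7.2
eef_pos: [0.6245, 0.1593, 0.2194]
tool_rot: [0.156, 0.988, -0.002, 0.001]
ft_force: [-4.2, -8.0, 11.0]
grip_width: 0.0166
```

Emit:
{"api": "arm_command", "payload": {
  "translation": [
    [0,0,0],
    [0,0,0],
    [0,0,0],
    [0,0,0],
    [0,0,0]
  ],
  "turn": [0,0,0,0,0],
  "hand": [1,0.6,0.3,0.2,0.2]
}}

```text
clock: 7.62
eef_pos: [0.6228, 0.1604, 0.2163]
tool_rot: [0.155, 0.988, -0.0, -0.001]
ft_force: [-0.7, 0.6, -0.6]
grip_width: 0.0644
```

Emit:
{"api": "arm_command", "payload": {
  "translation": [
    [0,0,-2],
    [0,0,-5],
    [0,0,-8],
    [0,0,-10],
    [0,0,-10]
  ],
  "turn": [0,0,0,0,0],
  "hand": [0.1,0.1,0.1,0.1,0.1]
}}

```text
clock: 8.03
eef_pos: [0.6247, 0.1608, 0.3227]
tool_rot: [0.155, 0.988, 0.002, 0.004]
ft_force: [-1.3, -0.4, 0.4]
grip_width: 0.0769
```

```bash
python3 - <<'E'
from fit import *
im,d=camera("wrist"); P=cloud("wrist",d); C=(.56,.70,.05,.2)
rect(P,.23,.25,C,"knobtop"); rect(P,.185,.205,C,"crank")
im,d=camera("top"); i=camera_info("top"); cv2.imwrite("pics/top1.png",im[:,:,::-1]); P=cloud("top",d)
rect(P,.225,.25,C,"knobtop-top")
S=(.42,.72,-.24,.02)
for n in ("top","scene"):
    if n=="scene": P=cloud(n,np.load("scene0.npy"))
    ex=np.array([np.cos(np.radians(79.8)),np.sin(np.radians(79.8))]); ey=np.array([-ex[1],ex[0]]); o=np.array([.5629,-.0843])
    L=np.c_[(P[:,:2]-o)@ex,(P[:,:2]-o)@ey,P[:,2]]*1000
    for (a,b) in ((100,110),(112,130),(130,150),(150,170),(170,180),(180,195),(246,258)):
        q=L[(L[:,2]>a)&(L[:,2]<b)&(abs(L[:,0])<140)&(abs(L[:,1])<110)]
        if a<240: q=q[abs(q[:,1])<45]
        print(n,a,b,len(q),"x",np.percentile(q[:,0],[1,50,99]).round(1),"y",np.percentile(q[:,1],[1,50,99]).round(1)) if len(q) else 0
go([.56,-.15,.31],79.8)
E
```

```text
knobtop 473 c [623.2 158.5] size [19.1 19.1] ang 77.2 zmed 0.2343 mean [0.6227 0.1587]
crank 1166 c [608.1 134.4] size [72.9 27.3] ang 76.1 zmed 0.1891 mean [0.6064 0.123 ]
knobtop-top 0
top 100 110 737 x [-56.3  32.9  74.1] y [-32.   -0.1  30.2]
top 112 130 6 x [-47.2  29.1  51.9] y [-23.7  16.8  20.5]
top 130 150 22 x [-60.3 -42.1 -36.2] y [-16.6  11.7  16.2]
top 150 170 94 x [-64.1 -49.7 -39.6] y [-17.5   1.5  16.1]
top 170 180 66 x [-100.4  -58.9  -33. ] y [-15.9  -1.2  16.3]
top 180 195 176 x [-98.9 -83.9 -33.9] y [-19.3  -0.9  17.8]
top 246 258 1017 x [-25.6  -8.8   7.9] y [-94.2 -18.3  57.1]
scene 100 110 453 x [-61.4  13.8  70.8] y [-32.7  -7.2  29.5]
scene 112 130 35 x [-61.7 -40.7 -22.4] y [-18.9 -15.4  -6.7]
scene 130 150 67 x [-75.  -45.6 -26.4] y [-19.1 -14.1  10.2]
scene 150 170 74 x [-87.1 -57.4 -28.2] y [-19.2 -13.7   9.3]
scene 170 180 52 x [-100.7  -70.5  -30.2] y [-18.4  -8.3  16. ]
scene 180 195 112 x [-100.2  -87.2  -34.4] y [-18.5  -3.9  20.6]
scene 246 258 461 x [-28.8 -12.2   7.5] y [-95.5 -22.7  58.6]
t 8.13 eef [0.6236 0.1604 0.3178] y-ang 72.1 tilt 0.09 F [-0.4 -0.4 -0.4] w 0.0768 q [0.25 0.55 0.71 1.73 0.   0.56] 
 shift cm [ -3.48 -31.5    0.75] turn -0.134
```

Clamping looks right: the knob angle of 68° matches 11.8 rad, and the TCP sank 19 mm while holding the knob. The interface keeps the tool vertical, so I'll pinch from the robot side with the fingers under the bar and the body behind it. To check that clearance, I'll measure the gripper's body in depth.

```bash
python3 - <<'E'
from fit import *
o=get_obs(); r=R.from_quat(o["tool_rot"])
for n in ("scene","top"):
    im,d=camera(n); P=cloud(n,d); L=r.inv().apply(np.nan_to_num(P)-o["eef_pos"])*1000
    for a in range(-200,30,15):
        q=L[(L[:,2]>a)&(L[:,2]<a+15)&(abs(L[:,0])<90)&(abs(L[:,1])<90)]
        if len(q)>3: print(n,a,len(q),"x",q[:,0].min().round(),q[:,0].max().round(),"y",q[:,1].min().round(),q[:,1].max().round())
    cv2.imwrite(f"pics/{n}2.png",im[:,:,::-1])
a=cv2.imread("pics/scene2.png")[40:240,250:450]; cv2.imwrite("pics/g.png",cv2.resize(a,(600,600),interpolation=2))
print(o["eef_pos"])
E
```

```text
scene -200 106 x -42.0 29.0 y -36.0 24.0
scene -185 162 x -42.0 28.0 y -38.0 32.0
scene -170 125 x -42.0 17.0 y -40.0 22.0
scene -155 116 x -42.0 16.0 y -37.0 23.0
scene -140 57 x -37.0 11.0 y -62.0 66.0
scene -125 206 x -24.0 11.0 y -72.0 68.0
scene -110 146 x -25.0 10.0 y -70.0 71.0
scene -95 148 x -23.0 13.0 y -72.0 70.0
scene -80 115 x -19.0 12.0 y -71.0 71.0
scene -65 56 x -17.0 10.0 y -60.0 59.0
scene -50 67 x -15.0 9.0 y -54.0 52.0
scene -35 52 x -16.0 11.0 y -50.0 54.0
top -200 9 x -25.0 -8.0 y -33.0 -24.0
top -185 72 x -33.0 15.0 y -37.0 -16.0
top -170 31 x -28.0 16.0 y -37.0 -24.0
top -155 31 x -28.0 18.0 y -36.0 -25.0
top -140 24 x -13.0 8.0 y -65.0 -34.0
top -125 156 x -15.0 12.0 y -67.0 -32.0
top -110 32 x -17.0 15.0 y -68.0 -24.0
top -95 73 x -18.0 15.0 y -69.0 -27.0
top -80 47 x -13.0 12.0 y -69.0 -39.0
[0.62364441 0.16044372 0.31779968]
```

View pics/g.png

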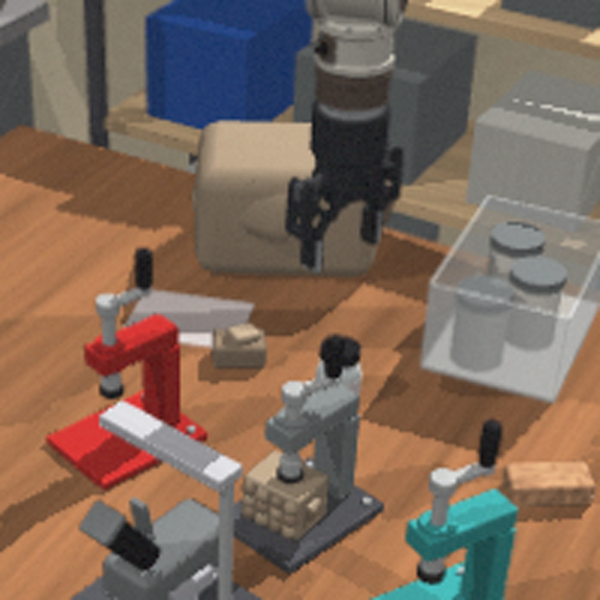

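The picture shows the foot on the stone and the crank turned to the rear. The measured knuckles reach ±72 mm across the jaws, so a vertical pinch would hit the lamp bar. I need a 35° tilt, but the moves only shift the tool and turn it about its axis. I'll try whether commanding a pose just out of reach tilts the tool, at a bearing of about 80° where the outward direction is the scanner's +x.

Emit:
{"api": "arm_command", "payload": {
  "translation": [
    [3,0.5,-3],
    [6.5,1,-6],
    [10.5,1.8,-8],
    [14.5,2.6,-9],
    [18.5,3.4,-10]
  ],
  "turn": [0,-0.05,-0.1,-0.13,-0.13],
  "hand": [0.1,0.1,0.1,0.1,0.1]
}}

```text
clock: 8.65
eef_pos: [0.4646, 0.2449, 0.4143]
tool_rot: [0.091, 0.996, -0.0, -0.001]
ft_force: [-0.7, 1.2, -0.6]
grip_width: 0.0766
```

Emit:
{"api": "arm_command", "payload": {
  "translation": [
    [4,1.3,0],
    [8,2.6,0],
    [12,3.9,0],
    [16,5.2,0],
    [20,6.5,0]
  ],
  "turn": [0,0,0,0,0],
  "hand": [0.1,0.1,0.1,0.1,0.1]
}}

```text
clock: 9.07
eef_pos: [0.2806, 0.3439, 0.4133]
tool_rot: [0.092, 0.996, -0.001, -0.001]
ft_force: [0.8, 2.0, 0.2]
grip_width: 0.0769
```

Emit:
{"api": "arm_command", "payload": {
  "translation": [
    [4,1.3,0],
    [8,2.6,0],
    [12,3.9,0],
    [16,5.2,0],
    [20,6.5,0]
  ],
  "turn": [0,0,0,0,0],
  "hand": [0.1,0.1,0.1,0.1,0.1]
}}

```text
clock: 9.48
eef_pos: [0.0976, 0.4431, 0.4134]
tool_rot: [0.091, 0.996, -0.001, -0.0]
ft_force: [0.6, -0.0, 0.0]
grip_width: 0.0769
```

```bash
python3 - <<'E'
from h import *
go([.09,.45,.42],79.8)
E
```

```text
t 9.48 eef [0.0976 0.4431 0.4134] y-ang 79.5 tilt 0.17 F [ 0.6 -0.   0. ] w 0.0769 q [ 1.35  0.16  0.39  1.81 -0.    1.54] 
 shift cm [ 0.88  0.53 -0.67] turn -0.005
```

Emit:
{"api": "arm_command", "payload": {
  "translation": [
    [0,4,0],
    [0,8,0],
    [0,12,0],
    [0,16,0],
    [0,20,0]
  ],
  "turn": [0,0,0,0,0],
  "hand": [0.1,0.1,0.1,0.1,0.1]
}}

```text
clock: 9.9
eef_pos: [0.1329, 0.6251, 0.4124]
tool_rot: [0.091, 0.996, -0.002, -0.0]
ft_force: [1.2, 1.4, 0.4]
grip_width: 0.077
```

Emit:
{"api": "arm_command", "payload": {
  "translation": [
    [0,4,0],
    [0,8,0],
    [0,12,0],
    [0,16,0],
    [0,20,0]
  ],
  "turn": [0,0,0,0,0],
  "hand": [0.1,0.1,0.1,0.1,0.1]
}}

```text
clock: 10.32
eef_pos: [0.1314, 0.6292, 0.415]
tool_rot: [0.091, 0.996, -0.008, -0.001]
ft_force: [0.4, 0.0, 0.7]
grip_width: 0.0772
```

```bash
python3 - <<'E'
from h import *
go([.09,.45,.42],79.8)
E
```

```text
t 10.32 eef [0.1314 0.6292 0.415 ] y-ang 79.5 tilt 0.96 F [0.4 0.  0.7] w 0.0772 q [ 1.36  0.71  1.28  2.15 -0.    1.55] 
 shift cm [  0.81 -18.38  -0.19] turn -0.005
```

Emit:
{"api": "arm_command", "payload": {
  "translation": [
    [0,0,-4],
    [0,0,-8],
    [0,0,-12],
    [0,0,-16],
    [0,0,-20]
  ],
  "turn": [0,0,0,0,0],
  "hand": [0.1,0.1,0.1,0.1,0.1]
}}

```text
clock: 10.73
eef_pos: [0.1289, 0.617, 0.4566]
tool_rot: [0.091, 0.996, 0.024, 0.003]
ft_force: [-0.5, 0.9, -0.7]
grip_width: 0.0768
```

```bash
python3 - <<'E'
from h import *
go([.09,.45,.42],79.8)
E
```

```text
t 10.73 eef [0.1289 0.617  0.4566] y-ang 79.5 tilt 2.81 F [-0.5  0.9 -0.7] w 0.0768 q [ 1.36  0.65  1.28  2.15 -0.    1.55] 
 shift cm [  0.79 -17.28   2.81] turn -0.005
```

Emit:
{"api": "arm_command", "payload": {
  "translation": [
    [0,-2,0],
    [0,-4,0],
    [0,-6,0],
    [0,-8,0],
    [0,-8,0]
  ],
  "turn": [0,0,0,0,0],
  "hand": [0.1,0.1,0.1,0.1,0.1]
}}

```text
clock: 11.15
eef_pos: [0.1138, 0.5354, 0.4513]
tool_rot: [0.091, 0.996, 0.021, 0.002]
ft_force: [0.8, 0.6, 0.2]
grip_width: 0.0768
```

```bash
python3 - <<'E'
from h import *
go([.09,.45,.42],79.8); print(R.from_quat(get_obs()["tool_rot"]).as_matrix()[:,2].round(3))
E
```

```text
t 11.15 eef [0.1138 0.5354 0.4513] y-ang 79.5 tilt 2.47 F [0.8 0.6 0.2] w 0.0768 q [1.36 0.36 0.77 1.94 0.   1.54] 
 shift cm [ 0.79 -8.96  2.75] turn -0.005
[ 0.009  0.042 -0.999]
```

The tilt persists after moving back: 2.5° outward, in the wanted direction. So it accumulates, and I'll push further at the limit.

Emit:
{"api": "arm_command", "payload": {
  "translation": [
    [0,4,-2],
    [0,8,-5],
    [0,8,-10],
    [0,8,-20],
    [0,8,-30]
  ],
  "turn": [0,0,0,0,0],
  "hand": [0.1,0.1,0.1,0.1,0.1]
}}

```text
clock: 11.57
eef_pos: [0.1263, 0.6039, 0.4914]
tool_rot: [0.091, 0.994, 0.052, 0.006]
ft_force: [0.4, 0.6, 0.3]
grip_width: 0.0768
```

Emit:
{"api": "arm_command", "payload": {
  "translation": [
    [0,0,-10],
    [0,0,-20],
    [0,0,-30],
    [0,0,-40],
    [0,0,-50]
  ],
  "turn": [0,0,0,0,0],
  "hand": [0.1,0.1,0.1,0.1,0.1]
}}

```text
clock: 11.98
eef_pos: [0.1222, 0.5841, 0.5368]
tool_rot: [0.091, 0.992, 0.089, 0.01]
ft_force: [0.3, 0.3, 0.0]
grip_width: 0.077
```

```bash
python3 - <<'E'
from h import *
go([.09,.45,.42],79.8); print(R.from_quat(get_obs()["tool_rot"]).as_matrix()[:,2].round(3))
E
```

```text
t 11.98 eef [0.1222 0.5841 0.5368] y-ang 79.5 tilt 10.28 F [0.3 0.3 0. ] w 0.077 q [1.36 0.52 1.28 2.15 0.   1.55] 
 shift cm [  0.77 -15.64   9.03] turn -0.004
[ 0.037  0.175 -0.984]
```

Emit:
{"api": "arm_command", "payload": {
  "translation": [
    [0,0,-10],
    [0,0,-20],
    [0,0,-30],
    [0,0,-40],
    [0,0,-50]
  ],
  "turn": [0,0,0,0,0],
  "hand": [0.1,0.1,0.1,0.1,0.1]
}}

```text
clock: 12.4
eef_pos: [0.1181, 0.5643, 0.5748]
tool_rot: [0.091, 0.988, 0.121, 0.014]
ft_force: [-0.7, 0.4, -0.5]
grip_width: 0.077
```

Emit:
{"api": "arm_command", "payload": {
  "translation": [
    [0,0,-10],
    [0,0,-20],
    [0,0,-30],
    [0,0,-40],
    [0,0,-50]
  ],
  "turn": [0,0,0,0,0],
  "hand": [0.1,0.1,0.1,0.1,0.1]
}}

```text
clock: 12.82
eef_pos: [0.1133, 0.5414, 0.6123]
tool_rot: [0.09, 0.984, 0.154, 0.018]
ft_force: [0.6, 0.1, 0.5]
grip_width: 0.0769
```

Emit:
{"api": "arm_command", "payload": {
  "translation": [
    [0,0,-10],
    [0,0,-20],
    [0,0,-30],
    [0,0,-40],
    [0,0,-50]
  ],
  "turn": [0,0,0,0,0],
  "hand": [0.1,0.1,0.1,0.1,0.1]
}}

```text
clock: 13.23
eef_pos: [0.1079, 0.5159, 0.6484]
tool_rot: [0.09, 0.978, 0.186, 0.021]
ft_force: [-0.5, 0.2, -0.0]
grip_width: 0.077
```

Emit:
{"api": "arm_command", "payload": {
  "translation": [
    [0,0,-10],
    [0,0,-20],
    [0,0,-30],
    [0,0,-40],
    [0,0,-50]
  ],
  "turn": [0,0,0,0,0],
  "hand": [0.1,0.1,0.1,0.1,0.1]
}}

```text
clock: 13.65
eef_pos: [0.1021, 0.4882, 0.6825]
tool_rot: [0.089, 0.971, 0.219, 0.025]
ft_force: [0.1, 0.6, 0.1]
grip_width: 0.0768
```

```bash
python3 - <<'E'
from h import *
go([.09,.45,.42],79.8); print(R.from_quat(get_obs()["tool_rot"]).as_matrix()[:,2].round(3))
E
```

```text
t 13.65 eef [0.1021 0.4882 0.6825] y-ang 79.7 tilt 25.45 F [0.1 0.6 0.1] w 0.0768 q [1.36 0.25 1.28 2.15 0.   1.55] 
 shift cm [  0.75 -14.87  21.99] turn -0.002
[ 0.088  0.421 -0.903]
```

Emit:
{"api": "arm_command", "payload": {
  "translation": [
    [0,0,-10],
    [0,0,-20],
    [0,0,-30],
    [0,0,-40],
    [0,0,-50]
  ],
  "turn": [0,0,0,0,0],
  "hand": [0.1,0.1,0.1,0.1,0.1]
}}

```text
clock: 14.07
eef_pos: [0.0959, 0.4583, 0.7147]
tool_rot: [0.088, 0.964, 0.251, 0.029]
ft_force: [0.7, 0.5, -0.4]
grip_width: 0.0767
```

Emit:
{"api": "arm_command", "payload": {
  "translation": [
    [0,0,-10],
    [0,0,-20],
    [0,0,-30],
    [0,0,-40],
    [0,0,-50]
  ],
  "turn": [0,0,0,0,0],
  "hand": [0.1,0.1,0.1,0.1,0.1]
}}

```text
clock: 14.48
eef_pos: [0.0892, 0.4264, 0.7448]
tool_rot: [0.087, 0.955, 0.283, 0.033]
ft_force: [-0.6, -0.2, -0.6]
grip_width: 0.0769
```

Emit:
{"api": "arm_command", "payload": {
  "translation": [
    [0,0,-10],
    [0,0,-20]
  ],
  "turn": [0,0],
  "hand": [0.1,0.1]
}}

```text
clock: 14.65
eef_pos: [0.084, 0.4018, 0.7652]
tool_rot: [0.087, 0.948, 0.305, 0.035]
ft_force: [-0.2, -0.6, 0.8]
grip_width: 0.0767
```

```bash
cat > sc.py <<'E'
from h import *
a=np.radians(79.8); ex=np.array([np.cos(a),np.sin(a),0]); ez=np.array([0,0,1.]); O=np.array([.5629,-.0843,0]); ey=np.cross(ez,ex)
c,s=np.cos(np.radians(35)),np.sin(np.radians(35)); gx=c*ex+s*ez; gz=-s*ex+c*ez; G=O-.030*ex+.105*ez
def gp(x,y,z): return G+(x*gx+y*ey+z*gz)/1000
E
python3 - <<'E'
from sc import *
M=R.from_quat(get_obs()["tool_rot"]).as_matrix()
print("tool in grip frame (cols x,y,z):\n",(np.array([gx,ey,gz])@M).round(3))
go(gp(5,0,52)); go(gp(5,0,190)); print(gp(5,0,52),gp(5,0,190))
E
```

```text
tool in grip frame (cols x,y,z):
 [[-0.     1.     0.014]
 [ 1.     0.001 -0.016]
 [-0.016  0.014 -1.   ]]
t 14.65 eef [0.084  0.4018 0.7652] y-ang 79.8 tilt 35.82 F [-0.2 -0.6  0.8] w 0.0767 q [1.36 0.07 1.27 2.15 0.   1.55] 
 shift cm [-55.3  -72.44  24.48] turn 0
t 14.65 eef [0.084  0.4018 0.7652] y-ang 79.8 tilt 35.82 F [-0.2 -0.6  0.8] w 0.0767 q [1.36 0.07 1.27 2.15 0.   1.55] 
 shift cm [-55.53 -72.24  10.68] turn 0
[ 0.55303103 -0.13914943  0.15046379] [ 0.53901414 -0.21705201  0.26350677]
```

The tilt is 35.8° and the tool axes match the grip frame within 1°. Now I carry this orientation to the scanner by waypoints well inside reach.

```bash
python3 - <<'E'
from sc import *
o=get_obs(); r=R.from_quat(o["tool_rot"])
W=[o["eef_pos"],[.15,.42,.60],[.42,.25,.50],[.54,0,.45],gp(5,0,290),gp(5,0,190)]
for a,b in zip(W,W[1:]):
    d=r.inv().apply(np.array(b)-a)*100; print(np.round(b,3),d.round(1),"rows",np.ceil(np.linalg.norm(d)/4))
E
```

```text
[0.15 0.42 0.6 ] [-5.9 -7.3 15.2] rows 5.0
[0.42 0.25 0.5 ] [-29.6 -15.6   1.6] rows 9.0
[0.54 0.   0.45] [-16.4 -21.2  -8.8] rows 8.0
[ 0.529 -0.274  0.345] [ -3.9 -28.1  -7.3] rows 8.0
[ 0.539 -0.217  0.264] [ 0.2 -0.1 10. ] rows 3.0
```

Emit:
{"api": "arm_command", "payload": {
  "translation": [
    [-1.2,-1.5,3],
    [-2.4,-3,6],
    [-3.6,-4.5,9],
    [-4.8,-6,12],
    [-5.9,-7.3,15.2]
  ],
  "turn": [0,0,0,0,0],
  "hand": [0.1,0.1,0.1,0.1,0.1]
}}

```text
clock: 15.07
eef_pos: [0.143, 0.4167, 0.6171]
tool_rot: [0.086, 0.947, 0.307, 0.036]
ft_force: [-0.2, 1.3, 0.9]
grip_width: 0.0769
```

Emit:
{"api": "arm_command", "payload": {
  "translation": [
    [-3,-1.6,0.2],
    [-6,-3.2,0.4],
    [-9,-4.8,0.5],
    [-12,-6.4,0.6],
    [-15,-8,0.8]
  ],
  "turn": [0,0,0,0,0],
  "hand": [0.1,0.1,0.1,0.1,0.1]
}}

```text
clock: 15.48
eef_pos: [0.2806, 0.3287, 0.5668]
tool_rot: [0.087, 0.947, 0.306, 0.036]
ft_force: [0.3, 0.8, 0.4]
grip_width: 0.0767
```

```bash
python3 - <<'E'
from sc import *
M=R.from_quat(get_obs()["tool_rot"]).as_matrix()
print((np.array([gx,ey,gz])@M).round(3))
go([.42,.25,.50])
E
```

```text
[[-0.001  1.     0.015]
 [ 1.     0.001 -0.017]
 [-0.017  0.015 -1.   ]]
t 15.48 eef [0.2806 0.3287 0.5668] y-ang 79.9 tilt 35.89 F [0.3 0.8 0.4] w 0.0767 q [ 0.55 -0.21  0.27  1.59  0.44  0.84] 
 shift cm [-15.07  -8.21   2.58] turn 0
```

Orientation held. I'll continue.

Emit:
{"api": "arm_command", "payload": {
  "translation": [
    [-3,-1.6,0.4],
    [-6,-3.2,0.8],
    [-9,-4.8,1.2],
    [-12,-6.4,1.6],
    [-15,-8,2]
  ],
  "turn": [0,0,0,0,0],
  "hand": [0.1,0.1,0.1,0.1,0.1]
}}

```text
clock: 15.9
eef_pos: [0.4194, 0.2484, 0.5052]
tool_rot: [0.087, 0.948, 0.305, 0.035]
ft_force: [0.2, 0.9, 0.6]
grip_width: 0.0772
```

Emit:
{"api": "arm_command", "payload": {
  "translation": [
    [-2,-2.6,-1.1],
    [-4,-5.2,-2.2],
    [-6,-7.8,-3.3],
    [-8,-10.4,-4.4],
    [-10,-13,-5.5]
  ],
  "turn": [0,0,0,0,0],
  "hand": [0.1,0.1,0.1,0.1,0.1]
}}

```text
clock: 16.32
eef_pos: [0.4917, 0.0941, 0.4752]
tool_rot: [0.087, 0.948, 0.305, 0.035]
ft_force: [0.8, 0.7, -0.6]
grip_width: 0.0769
```

Emit:
{"api": "arm_command", "payload": {
  "translation": [
    [-2,-2.6,-1.1],
    [-4,-5.2,-2.2],
    [-6,-8,-3.3],
    [-7,-11,-4.3],
    [-7.5,-14.5,-5.3]
  ],
  "turn": [0,0,0,0,0],
  "hand": [0.1,0.1,0.1,0.1,0.1]
}}

```text
clock: 16.73
eef_pos: [0.5389, -0.0657, 0.4338]
tool_rot: [0.086, 0.948, 0.306, 0.035]
ft_force: [0.5, -0.7, 0.0]
grip_width: 0.0768
```

```bash
python3 - <<'E'
from sc import *
M=R.from_quat(get_obs()["tool_rot"]).as_matrix()
print((np.array([gx,ey,gz])@M).round(3))
go(gp(5,0,290))
E
```

```text
[[-0.001  1.     0.014]
 [ 1.     0.002 -0.016]
 [-0.016  0.014 -1.   ]]
t 16.73 eef [ 0.5389 -0.0657  0.4338] y-ang 79.9 tilt 35.83 F [ 0.5 -0.7  0. ] w 0.0768 q [-0.45  0.41  0.63  1.97  0.6  -0.33] 
 shift cm [ -2.74 -21.9   -4.86] turn 0
```

Emit:
{"api": "arm_command", "payload": {
  "translation": [
    [-0.6,-4,-0.9],
    [-1.2,-8,-1.8],
    [-1.8,-12,-2.7],
    [-2.4,-16,-3.6],
    [-2.7,-20,-4.9]
  ],
  "turn": [0,0,0,0,0],
  "hand": [0.1,0.1,0.1,0.1,0.1]
}}

```text
clock: 17.15
eef_pos: [0.5297, -0.2581, 0.3562]
tool_rot: [0.087, 0.947, 0.306, 0.035]
ft_force: [0.9, -0.4, 0.2]
grip_width: 0.077
```

Emit:
{"api": "arm_command", "payload": {
  "translation": [
    [0,-1.9,0],
    [0,-1.9,0],
    [0,-1.9,0]
  ],
  "turn": [0,0,0],
  "hand": [0.2,0.2,0.2]
}}

```text
clock: 17.4
eef_pos: [0.5269, -0.2726, 0.3453]
tool_rot: [0.088, 0.947, 0.307, 0.034]
ft_force: [0.1, 0.3, 0.5]
grip_width: 0.0679
```

```bash
python3 - <<'E'
from sc import *
from fit import *
o=get_obs(); im,d=camera("wrist"); i=camera_info("wrist"); print(np.abs(get_obs()["eef_pos"]-o["eef_pos"]).max())
cv2.imwrite("pics/w6.png",im[:,:,::-1])
for k in ("grip","trigger_face"):
    for r in spot_point("wrist",k)[:2]:
        print(k,np.round(r["location"]),round(r["conf"],2),at_depth(i,r["location"],d).round(4))
print("expected trig",gp(37,0,54),proj(i,gp(37,0,54)),"butt",proj(i,gp(0,0,102)))
P=cloud("wrist",d); L=(P-G)@np.array([gx,ey,gz]).T*1000
for a,b in ((40,60),(60,70),(70,92),(96,108)):
    q=L[(L[:,2]>a)&(L[:,2]<b)&(abs(L[:,0])<60)&(abs(L[:,1])<45)]
    if len(q)>5: print(a,b,len(q),"x",np.percentile(q[:,0],[1,50,99]).round(1),"y",np.percentile(q[:,1],[1,50,99]).round(1),"z",np.median(q[:,2]).round(1))
q=P[(P[:,2]>.1)&(P[:,2]<.11)&(abs(P[:,0]-.56)<.1)&(abs(P[:,1]+.08)<.11)]; 
if len(q): l=(q-O)@np.array([ex,ey]).T*1000; print("head y",np.percentile(l[:,1],[1,99]),np.percentile(l[:,0],[1,99]), cv2.minAreaRect(q[:,:2].astype(np.float32)*1000))
q=P[(P[:,2]>.246)&(P[:,2]<.256)&(abs(P[:,0]-.56)<.13)&(abs(P[:,1]+.08)<.11)]
if len(q): l=(q-O)@np.array([ex,ey]).T*1000; print("bar",np.percentile(l[:,0],[1,99]),np.percentile(l[:,1],[1,99]))
go(gp(5,0,190))
E
```

```text
0.0016032014651181092
grip [156. 308.] 0.93 [ 0.5294 -0.1677  0.1902]
trigger_face [161. 340.] 0.86 [ 0.5521 -0.118   0.1792]
expected trig [ 0.55746978 -0.11447987  0.17045654] [[162.94485021 338.09715756]] butt [[172.22704216 307.04900813]]
40 60 200 x [-11.3  27.8  35.6] y [-7.9  6.3 18.1] z 50.7
60 70 175 x [-9.4 36.4 42.4] y [-8.   4.7 18. ] z 65.2
70 92 43 x [-9.7  2.4 14.4] y [16.3 17.8 18.1] z 76.0
96 108 1102 x [-13.5   2.7  19.7] y [-16.8   2.3  19.9] z 103.1
head y [-80.22724575  33.24415079] [-60.07022332  74.43370885] ((591.2141723632812, -81.50425720214844), (137.9353485107422, 122.7000732421875), 79.83554077148438)
bar [-26.1704809    7.25145601] [-90.2061532   59.53359898]
t 17.55 eef [ 0.5275 -0.2703  0.3486] y-ang 80.0 tilt 35.78 F [-0.3  0.9  0.5] w 0.068 q [-0.74  0.7   0.88  2.1   0.53 -0.66] 
 shift cm [-0.02 -0.55 10.09] turn 0
```

View pics/w6.png

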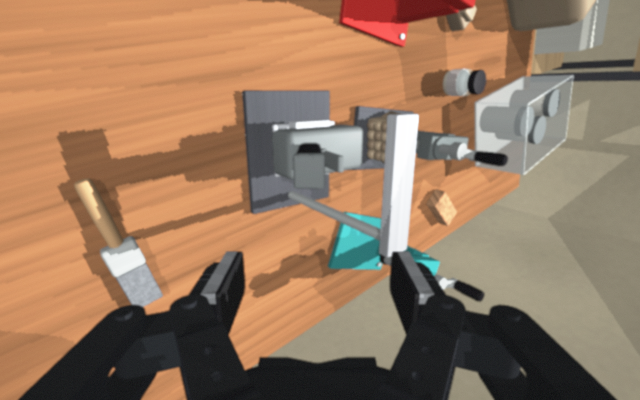

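Picture: grip butt near (165, 308), trigger at (160, 340), lamp bar at (185, 400). The projections of my fitted model match, so I advance along the lean.

Emit:
{"api": "arm_command", "payload": {
  "translation": [
    [0.1,-0.4,3],
    [0.1,-0.4,6],
    [0.1,-0.4,9],
    [0.1,-0.4,11],
    [0.1,-0.4,11]
  ],
  "turn": [0,0,0,0,0],
  "hand": [0.05,0.05,0.05,0.05,0.05]
}}

```text
clock: 17.97
eef_pos: [0.5377, -0.2069, 0.2542]
tool_rot: [0.085, 0.947, 0.307, 0.033]
ft_force: [0.5, 0.2, 0.2]
grip_width: 0.0812
```

```bash
python3 - <<'E'
from sc import *
from fit import *
im,d=camera("wrist"); i=camera_info("wrist")
cv2.imwrite("pics/w7.png",im[:,:,::-1])
P=cloud("wrist",d); L=(P-G)@np.array([gx,ey,gz]).T*1000
for a,b in ((40,60),(60,70),(70,92),(96,108)):
    q=L[(L[:,2]>a)&(L[:,2]<b)&(abs(L[:,0])<60)&(abs(L[:,1])<30)]
    if len(q)>5: print(a,b,len(q),"x",np.percentile(q[:,0],[1,50,99]).round(1),"y",np.percentile(q[:,1],[1,50,99]).round(1),"z",np.median(q[:,2]).round(1))
M=R.from_quat(get_obs()["tool_rot"]).as_matrix()
print((np.array([gx,ey,gz])@M).round(3), "tcp in grip",((get_obs()["eef_pos"]-G)@np.array([gx,ey,gz]).T*1000).round(1))
go(gp(6,1,52))
E
```

```text
40 60 438 x [-15.8  22.6  32. ] y [-8.8  8.9 17.4] z 50.4
60 70 375 x [-13.9  32.5  39.4] y [-8.6  4.7 17.5] z 66.1
70 92 187 x [-13.7  -0.4  12.5] y [15.1 17.2 17.6] z 79.0
96 108 2256 x [-17.3  -0.7  15.6] y [-17.4   2.6  19.4] z 104.3
[[-0.003  1.     0.015]
 [ 1.     0.003 -0.013]
 [-0.013  0.015 -1.   ]] tcp in grip [  7.5   2.3 179.2]
t 18.02 eef [ 0.5382 -0.2086  0.2561] y-ang 80.0 tilt 35.86 F [0.8 0.  0.9] w 0.0812 q [-0.66  0.59  0.46  1.75  0.55 -0.57] 
 shift cm [ 0.04 -0.34 12.72] turn 0
```

View pics/w7.png

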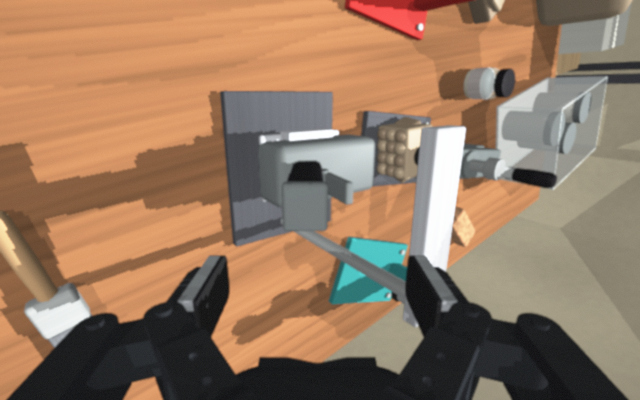

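The picture shows the grip butt at (195, 305) between the fingers and the trigger at (185, 340). I advance in two calls.

Emit:
{"api": "arm_command", "payload": {
  "translation": [
    [0,-0.4,2],
    [0,-0.4,4],
    [0,-0.4,6],
    [0,-0.4,7],
    [0,-0.4,7]
  ],
  "turn": [0,0,0,0,0],
  "hand": [0.05,0.05,0.05,0.05,0.05]
}}

```text
clock: 18.43
eef_pos: [0.5467, -0.1738, 0.1972]
tool_rot: [0.086, 0.948, 0.305, 0.035]
ft_force: [-0.4, -0.1, -0.7]
grip_width: 0.0811
```

```bash
python3 - <<'E'
from sc import *
print("tcp in grip",((get_obs()["eef_pos"]-G)@np.array([gx,ey,gz]).T*1000).round(1))
go(gp(5,1,54))
E
```

```text
tcp in grip [2.900e+00 1.000e-01 1.105e+02]
t 18.43 eef [ 0.5467 -0.1738  0.1972] y-ang 80.0 tilt 35.81 F [-0.4 -0.1 -0.7] w 0.0811 q [-0.61  0.58  0.29  1.55  0.57 -0.51] 
 shift cm [0.18 0.13 5.65] turn 0
```

Emit:
{"api": "arm_command", "payload": {
  "translation": [
    [0.1,0.15,1.5],
    [0.1,0.15,3],
    [0.1,0.15,4.5],
    [0.1,0.15,5.6],
    [0.1,0.15,5.6]
  ],
  "turn": [0,0,0,0,0],
  "hand": [0.05,0.05,0.05,0.05,0.05]
}}

```text
clock: 18.85
eef_pos: [0.5528, -0.141, 0.1527]
tool_rot: [0.086, 0.948, 0.305, 0.035]
ft_force: [-1.0, 0.5, 0.6]
grip_width: 0.0807
```

```bash
python3 - <<'E'
from sc import *
im,d=camera("wrist"); cv2.imwrite("pics/w8.png",im[:,:,::-1])
print("tcp in grip",((get_obs()["eef_pos"]-G)@np.array([gx,ey,gz]).T*1000).round(1))
go(gp(5,1,54))
E
```

```text
tcp in grip [ 4.7 -0.4 55.9]
t 18.9 eef [ 0.553  -0.1417  0.1534] y-ang 79.9 tilt 35.78 F [ 0.8 -0.4  0.1] w 0.0811 q [-0.56  0.58  0.17  1.4   0.58 -0.45] 
 shift cm [0.15 0.03 0.18] turn 0
```

View pics/w8.png

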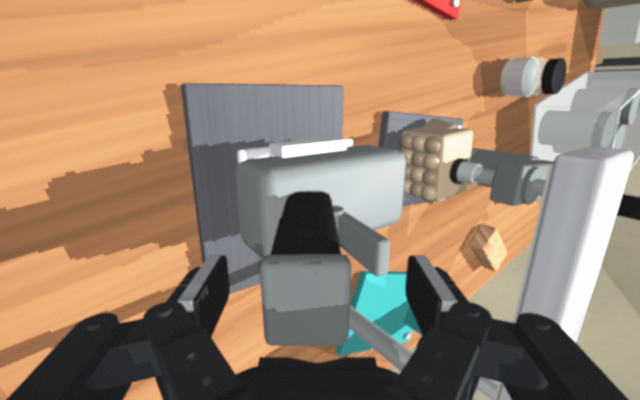

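The grip and trigger lie between the jaws and the foot sits on the stone. I close and hold about 1 s.

Emit:
{"api": "arm_command", "payload": {
  "translation": [
    [0.1,0,0.1],
    [0.1,0,0.1],
    [0.1,0,0.1],
    [0.1,0,0.1],
    [0.1,0,0.1]
  ],
  "turn": [0,0,0,0,0],
  "hand": [0.2,0.35,0.45,0.55,0.65]
}}

```text
clock: 19.32
eef_pos: [0.5513, -0.1447, 0.1501]
tool_rot: [0.087, 0.949, 0.301, 0.035]
ft_force: [-2.1, -11.1, -1.4]
grip_width: 0.0303
```

Emit:
{"api": "arm_command", "payload": {
  "translation": [
    [0,0,0],
    [0,0,0],
    [0,0,0],
    [0,0,0],
    [0,0,0]
  ],
  "turn": [0,0,0,0,0],
  "hand": [0.8,0.9,1,1,1]
}}

```text
clock: 19.73
eef_pos: [0.5512, -0.1449, 0.1502]
tool_rot: [0.087, 0.949, 0.301, 0.036]
ft_force: [-2.4, -9.9, -1.8]
grip_width: 0.0293
```

```bash
python3 - <<'E'
from sc import *
im,d=camera("wrist"); cv2.imwrite("pics/w9.png",im[:,:,::-1])
print("tcp in grip",((get_obs()["eef_pos"]-G)@np.array([gx,ey,gz]).T*1000).round(1))
go(gp(5,1,54))
E
```

```text
tcp in grip [-0.   0.8 55.2]
t 19.78 eef [ 0.5512 -0.1449  0.1502] y-ang 79.8 tilt 35.33 F [ -1.4 -10.2  -2.3] w 0.0292 q [-0.56  0.58  0.16  1.39  0.57 -0.45] 
 shift cm [0.02 0.5  0.12] turn 0
```

```bash
python3 - <<'E'
from sc import *
from fit import *
B=np.array([gx,ey,gz])
for n in ("wrist","scene","top"):
    im,d=camera(n); P=cloud(n,d); L=np.nan_to_num((P-G)@B.T*1000,nan=999); C=im.reshape(-1,3)
    m=(abs(L[:,1])<14)&(L[:,0]>10)&(L[:,0]<70)&(L[:,2]>15)&(L[:,2]<110)
    for a in range(15,110,8):
        q=m&(L[:,2]>=a)&(L[:,2]<a+8)
        if q.sum()>2: print(n,a,q.sum(),"x",np.percentile(L[q,0],[2,50,98]).round(1),"y",np.percentile(L[q,1],[2,98]).round(1),"rgb",np.median(C[q],0))
    print(spot_point(n,"trigger_face")[:2])
i=camera_info("wrist"); print(proj(i,[gp(37,0,54),gp(25,0,59),gp(27,0,68),gp(41,0,65),gp(0,0,102)]).round())
go(gp(5,1,54))
E
```

```text
wrist 15 25 x [14.  16.2 19.8] y [13.  13.6] rgb [122. 129. 128.]
wrist 23 153 x [14.4 17.3 22.9] y [ 1.7 13.8] rgb [115. 120. 121.]
wrist 31 265 x [17.6 20.  26.4] y [-3.7 11.8] rgb [92. 96. 96.]
wrist 39 258 x [20.9 23.7 30.2] y [-1.1 11.8] rgb [93. 97. 97.]
wrist 47 296 x [24.7 27.2 33.8] y [-1.7 11.7] rgb [93. 97. 97.]
wrist 55 352 x [27.9 31.1 39.8] y [-1.7 11.7] rgb [93. 98. 98.]
wrist 63 529 x [16.2 35.1 39.3] y [-6.9 12.1] rgb [158. 169. 169.]
wrist 71 205 x [14.4 20.1 27.4] y [ 7.8 12.7] rgb [61. 63. 64.]
wrist 79 210 x [15.6 23.  27.6] y [ 7.6 12.8] rgb [54.  55.5 58.5]
wrist 87 215 x [17.7 23.6 27.7] y [ 7.7 13. ] rgb [42. 48. 49.]
wrist 95 1116 x [10.2 13.6 20.6] y [-13.2  13.4] rgb [105. 110. 110.]
wrist 103 424 x [11.3 19.3 36.5] y [-7.  13.9] rgb [36. 38. 39.]
[{'location': [247.6, 385.9], 'conf': 0.79}, {'location': [205.7, 630.5], 'conf': 0.74}]
scene 23 8 x [12.3 19.2 25.3] y [-13.1  -1.7] rgb [75.  76.  76.5]
scene 31 15 x [17.2 21.9 30. ] y [-10.9   7.2] rgb [72. 74. 73.]
scene 39 10 x [14.5 25.3 29.8] y [-12.4   7. ] rgb [66. 67. 68.]
scene 47 12 x [15.9 29.3 34.
[... 715 characters left out ...]
. 35.]
top 47 21 x [13.5 16.2 20.4] y [-12.7  12.7] rgb [15. 14. 15.]
top 55 17 x [14.  17.2 40.2] y [-10.3  13.1] rgb [31. 32. 36.]
top 63 31 x [14.3 36.4 42.8] y [-11.8  12.9] rgb [ 94.  96. 103.]
top 71 25 x [14.1 23.7 30.5] y [-12.8  13. ] rgb [46. 49. 53.]
top 79 15 x [14.5 29.8 31.1] y [-8.8 13.5] rgb [45. 46. 49.]
top 87 15 x [17.  29.5 31.1] y [-6.9 13. ] rgb [19. 19. 22.]
[{'location': [205.4, 368.8], 'conf': 0.6}, {'location': [204.2, 354.6], 'conf': 0.51}]
[[253. 388.]
 [257. 366.]
 [266. 373.]
 [263. 401.]
 [312. 318.]]
t 20.08 eef [ 0.5512 -0.1449  0.1502] y-ang 79.8 tilt 35.33 F [-2.7 -9.8 -1.8] w 0.0293 q [-0.56  0.58  0.16  1.39  0.57 -0.45] 
 shift cm [0.03 0.5  0.12] turn 0
```

The depth shows the trigger still released (x about 36 to 40 at z = 63) and the jaws on the bare grip, reading 29 mm. The front finger passed over the lever's free end. I'll loosen slightly, withdraw, open, and measure where the fingertips really are.

Emit:
{"api": "arm_command", "payload": {
  "translation": [
    [0,-0.3,0],
    [0,-0.4,0],
    [0,-0.4,-1],
    [0,-0.4,-3],
    [0,-0.4,-4]
  ],
  "turn": [0,0,0,0,0],
  "hand": [0.62,0.6,0.6,0.6,0.6]
}}

```text
clock: 20.5
eef_pos: [0.5463, -0.167, 0.1826]
tool_rot: [0.087, 0.947, 0.306, 0.036]
ft_force: [0.8, 0.3, 0.3]
grip_width: 0.0343
```

```bash
cat > tip.py <<'E'
from sc import *
from fit import *
def tips():
    o=get_obs(); im,d=camera("wrist"); P=cloud("wrist",d); r=R.from_quat(o["tool_rot"])
    T=np.nan_to_num(r.inv().apply(np.nan_to_num(P,nan=9)-o["eef_pos"])*1000,nan=999)
    h=o["grip_width"]*500
    for s in (1,-1):
        q=T[(abs(T[:,0])<14)&(s*T[:,1]>h-6)&(s*T[:,1]<h+22)&(abs(T[:,2])<45)]
        print("finger",s,"halfw",round(h,1),"n",len(q),"z hist",np.histogram(q[:,2],np.arange(-45,46,6))[0])
        for a in range(-40,40,8):
            k=q[(q[:,2]>=a)&(q[:,2]<a+8)]
            if len(k)>3: print("  z",a,len(k),"y",np.percentile(k[:,1],[2,50,98]).round(1),"x",np.percentile(k[:,0],[2,98]).round(1))
    L=np.nan_to_num((P-G)@np.array([gx,ey,gz]).T*1000,nan=999)
    q=L[(L[:,0]>20)&(L[:,0]<44)&(abs(L[:,1])<14)&(L[:,2]>50)&(L[:,2]<75)]
    if len(q): print("lever x,z max",np.percentile(q[:,0],[5,98]).round(1),np.percentile(q[:,2],[5,98]).round(1),len(q))
    print("tcp in grip",((o["eef_pos"]-G)@np.array([gx,ey,gz]).T*1000).round(1))
    return d
E
python3 - <<'E'
from tip import *
tips(); go(gp(5,1,54))
E
```

```text
finger 1 halfw 17.2 n 2736 z hist [317 315 284 244 182 165 353   0   1   3   6   6 459 210 191]
  z -40 425 y [16.7 20.3 30.2] x [-10.2  10.7]
  z -32 365 y [16.7 20.5 30.2] x [-10.1  10.7]
  z -24 273 y [16.7 19.4 29.2] x [-10.5  10.6]
  z -16 422 y [11.3 13.4 16.9] x [-13.   13.5]
  z -8 116 y [11.8 15.6 16.4] x [-13.   13.6]
  z 8 7 y [11.8 12.6 13.3] x [11.6 13.9]
  z 16 6 y [12.4 13.1 13.7] x [10.7 13.6]
  z 24 427 y [30.3 34.2 38.8] x [-9.4  9.5]
  z 32 277 y [26.8 29.2 35.5] x [-9.6  9.8]
finger -1 halfw 17.2 n 2004 z hist [315 319 286 248 174 320 290   0   0   4  12  10   9   7  10]
  z -40 425 y [-30.3 -20.1 -16.9] x [-10.7  10.7]
  z -32 363 y [-30.2 -20.4 -16.9] x [-10.3  10.6]
  z -24 271 y [-29.6 -19.7 -16.8] x [-10.3  10.5]
  z -16 568 y [-17.6 -13.9 -11.3] x [-13.2  13.6]
  z -8 69 y [-17.2 -16.6 -14.7] x [-13.3  12.2]
  z 8 6 y [-15.  -14.5 -13.1] x [12.2 14. ]
  z 16 14 y [-16.7 -15.9 -14.2] x [10.  13.6]
  z 24 14 y [-16.7 -15.9 -14.7] x [10.1 13.3]
  z 32 12 y [-17.  -16.3 -14.8] x [ 9.7 13.8]
lever x,z max [26.  39.1] [51.6 67.5] 852
tcp in grip [ 0.   1.7 94.7]
t 20.55 eef [ 0.547  -0.1683  0.1839] y-ang 79.9 tilt 35.78 F [-0.5 -0.8  1.8] w 0.0344 q [-0.6   0.58  0.25  1.51  0.57 -0.49] 
 shift cm [0.11 0.46 4.25] turn 0
```

```bash
cat > kn.py <<'E'
from tip import *
def kn():
    o=get_obs(); r=R.from_quat(o["tool_rot"])
    for n in ("scene","top"):
        im,d=camera(n); T=r.inv().apply(np.nan_to_num(cloud(n,d),nan=9)-o["eef_pos"])*1000
        for a in range(-150,-10,10):
            q=T[(T[:,2]>a)&(T[:,2]<a+10)&(abs(T[:,0])<35)&(abs(T[:,1])<76)]
            if len(q)>3: print(n,a,len(q),"y",np.percentile(q[:,1],[1,99]).round(1),"x",np.percentile(q[:,0],[1,99]).round(1))
    print("w",o["grip_width"])
E
python3 -c "from kn import *; kn()"
```

```text
scene -150 45 y [-35.6  34.4] x [-34.9  -2.9]
scene -140 8 y [-35.8  38. ] x [-32.9  -1.3]
scene -130 29 y [-39.7  42.2] x [-13.9   5.8]
scene -120 128 y [-62.5  65.7] x [-22.2   9.5]
scene -110 113 y [-64.2  67.3] x [-20.1  14. ]
scene -100 79 y [-59.8  63.1] x [-19.5  -2.2]
scene -90 66 y [-55.7  60.6] x [-19.    4.4]
scene -80 52 y [-51.5  56.3] x [-17.7  11.7]
scene -70 101 y [-46.3  50.6] x [-15.4  11.1]
scene -60 33 y [-41.4  47.5] x [-13.7   2.5]
scene -50 14 y [-21.9  31.1] x [-14.2  -1. ]
scene -40 23 y [-28.4  31.4] x [-13.5   6.6]
scene -30 20 y [-27.6  31.1] x [-13.3  -3.7]
scene -20 12 y [-25.8  28.7] x [-12.3   6.6]
top -150 118 y [11.9 39.4] x [-32.9  33.8]
top -140 47 y [21.2 41.1] x [-31.6  25.2]
top -130 43 y [29.  42.8] x [-12.4   9.1]
top -120 105 y [11.1 67.7] x [-20.4  17.2]
top -110 88 y [18.4 69. ] x [-21.2  17.1]
top -100 47 y [17.7 66. ] x [-18.   14.6]
top -90 54 y [17.2 61.8] x [-18.6  14.5]
top -80 36 y [14.9 58.8] x [-16.9  14.6]
top -70 27 y [26.5 54.3] x [-14.5  10.4]
top -60 12 y [-18.3  50.3] x [-11.9  10.1]
top -40 14 y [21.1 34.3] x [-8.6  8.3]
top -30 29 y [-7.4 33.2] x [-11.6   8.7]
top -20 21 y [-12.1  31.4] x [-12.9   9.2]
w 0.03444871898655473
```

Emit:
{"api": "arm_command", "payload": {
  "translation": [
    [0,0,-2],
    [0,0,-5],
    [0,0.1,-6],
    [0,0.2,-6],
    [0,0.2,-6]
  ],
  "turn": [0,0,0,0,0],
  "hand": [0.6,0.6,0.3,0,0]
}}

```text
clock: 21.07
eef_pos: [0.5394, -0.199, 0.2306]
tool_rot: [0.087, 0.948, 0.306, 0.035]
ft_force: [-0.2, -0.1, -0.7]
grip_width: 0.0693
```

Emit:
{"api": "arm_command", "payload": {
  "translation": [
    [0,0,0],
    [0,0,0],
    [0,0,0]
  ],
  "turn": [0,0,0],
  "hand": [0,0,0]
}}

```text
clock: 21.32
eef_pos: [0.5389, -0.1984, 0.23]
tool_rot: [0.087, 0.947, 0.306, 0.034]
ft_force: [-0.1, -1.0, -0.1]
grip_width: 0.0855
```

```bash
python3 -c "
from kn import *
kn(); tips(); go(gp(2,1,100)); go(gp(2,1,37))"
```

```text
scene -150 51 y [-35.9  38.3] x [-34.5  -2.4]
scene -140 14 y [-36.   62.8] x [-32.5  -1.7]
scene -130 157 y [-66.3  69.4] x [-14.3  13. ]
scene -120 111 y [-67.6  69. ] x [-22.4  -0.1]
scene -110 102 y [-69.4  69.8] x [-20.8   4. ]
scene -100 81 y [-70.3  71.9] x [-19.3   6.7]
scene -90 117 y [-71.2  72.9] x [-17.9  12.6]
scene -80 120 y [-71.7  73.5] x [-15.3  10.7]
scene -70 29 y [-69.5  62.9] x [-15.    7.4]
scene -60 23 y [-53.9  56.2] x [-14.8  -6.4]
scene -50 19 y [-52.8  56.1] x [-13.1   0.5]
scene -40 25 y [-54.   58.2] x [-11.9   2.6]
scene -30 10 y [-51.1  55.1] x [-13.4   3.8]
top -150 124 y [14.3 40.9] x [-34.2  34. ]
top -140 48 y [27.8 41. ] x [-26.9  18.8]
top -130 146 y [31.8 71.6] x [-13.9  10.4]
top -120 102 y [14.8 71.9] x [-20.6  17. ]
top -110 88 y [19.9 74.6] x [-19.   16.9]
top -100 62 y [ 3.9 74.2] x [-18.8  15.1]
top -90 38 y [-27.4  75.7] x [-17.4  14.6]
top -80 67 y [48.  75.8] x [-13.9  10.1]
top -60 5 y [56.4 59.1] x [-6.7  3.8]
top -50 30 y [48.1 59.8] x [-12.2   7.9]
top -40 31 y [-16.   58.8] x [-11.5   8.8]
top -30 11 y [48.6 54.7] x [-12.7   7.4]
w 
[... 203 characters left out ...]
 11.2]
  z -24 37 y [42.5 42.7 43.1] x [-8.8  8.3]
finger -1 halfw 42.7 n 1471 z hist [508 455 358 150   0   0   0   0   0   0   0   0   0   0   0]
  z -40 604 y [-55.9 -43.  -42.3] x [-10.3  11.3]
  z -32 400 y [-53.5 -42.8 -42.3] x [-10.7  11.2]
  z -24 42 y [-43.  -42.7 -42.4] x [-9.3  7.6]
lever x,z max [26.9 39.4] [51.5 66.3] 483
tcp in grip [  0.8   3.2 152.5]
t 21.47 eef [ 0.5392 -0.1989  0.2306] y-ang 79.8 tilt 35.84 F [ 0.2 -0.2 -0.4] w 0.0854 q [-0.65  0.59  0.39  1.67  0.56 -0.55] 
 shift cm [-0.13  0.05  5.28] turn 0
t 21.47 eef [ 0.5392 -0.1989  0.2306] y-ang 79.8 tilt 35.84 F [ 0.2 -0.2 -0.4] w 0.0854 q [-0.65  0.59  0.39  1.67  0.56 -0.55] 
 shift cm [-0.03 -0.04 11.58] turn 0
```

Measured fingertips lie 15 to 24 mm behind the reported TCP, so they passed above the lever. This time I go about 20 mm deeper, fully open and at x = 1 mm to clear the bar.

Emit:
{"api": "arm_command", "payload": {
  "translation": [
    [0,-0.1,2.5],
    [0,-0.1,5],
    [0,-0.1,7],
    [0,-0.1,8],
    [0,-0.1,8]
  ],
  "turn": [0,0,0,0,0],
  "hand": [0,0,0,0,0]
}}

```text
clock: 21.88
eef_pos: [0.5475, -0.1522, 0.1634]
tool_rot: [0.087, 0.947, 0.307, 0.033]
ft_force: [-0.2, -0.3, -0.3]
grip_width: 0.0853
```

Emit:
{"api": "arm_command", "payload": {
  "translation": [
    [0,0,0],
    [0,0,0]
  ],
  "turn": [0,0],
  "hand": [0,0]
}}

```text
clock: 22.05
eef_pos: [0.5491, -0.1549, 0.1664]
tool_rot: [0.087, 0.948, 0.305, 0.036]
ft_force: [-0.1, -0.9, 0.2]
grip_width: 0.0856
```

```bash
python3 -c "
from tip import *
tips(); go(gp(1,1,34))"
```

```text
finger 1 halfw 42.8 n 1534 z hist [503 444 356 142   0   0   0   0   0  89   0   0   0   0   0]
  z -40 596 y [42.3 42.8 55.8] x [-10.6  11.3]
  z -32 402 y [42.3 42.7 54. ] x [-10.4  11.1]
  z -24 28 y [42.4 42.6 42.9] x [-6.8  6.8]
  z 8 89 y [36.9 37.7 38.7] x [-8.   9.7]
finger -1 halfw 42.8 n 1460 z hist [507 441 360 152   0   0   0   0   0   0   0   0   0   0   0]
  z -40 598 y [-56.  -43.  -42.5] x [-10.8  11.2]
  z -32 399 y [-54.2 -42.9 -42.4] x [-10.5  11.1]
  z -24 40 y [-43.1 -42.8 -42.5] x [-8.5  7.6]
lever x,z max [26.6 39.2] [51.3 66.1] 1014
tcp in grip [ 0.9  1.1 74.3]
t 22.1 eef [ 0.5493 -0.1552  0.1666] y-ang 79.9 tilt 35.78 F [ 0.4 -0.3  0.6] w 0.0855 q [-0.58  0.58  0.2   1.45  0.58 -0.47] 
 shift cm [ 0.09 -0.03  4.06] turn 0
```

Emit:
{"api": "arm_command", "payload": {
  "translation": [
    [0,0,1.5],
    [0,0,3],
    [0,0,4.2],
    [0,0,4.2],
    [0,0,4.2]
  ],
  "turn": [0,0,0,0,0],
  "hand": [0,0,0,0,0]
}}

```text
clock: 22.52
eef_pos: [0.5538, -0.1307, 0.132]
tool_rot: [0.087, 0.948, 0.305, 0.035]
ft_force: [0.2, -0.1, 0.6]
grip_width: 0.0854
```

```bash
python3 -c "
from tip import *
tips(); go(gp(1,1,34))"
```

```text
finger 1 halfw 42.7 n 1599 z hist [509 441 511 138   0   0   0   0   0   0   0   0   0   0   0]
  z -40 643 y [36.9 42.9 55.9] x [-10.7  10.9]
  z -32 515 y [37.  42.7 53.5] x [-10.4  10.9]
  z -24 23 y [42.4 42.7 43.2] x [-6.9  6.9]
finger -1 halfw 42.7 n 2105 z hist [497 448 349 135   0   0   0   0   0   0   0 103 204 194 175]
  z -40 602 y [-55.8 -42.9 -42.3] x [-10.6  11. ]
  z -32 391 y [-53.6 -42.8 -42.3] x [-10.7  10.8]
  z -24 29 y [-43.1 -42.8 -42.4] x [-6.   6.3]
  z 24 269 y [-42.  -39.4 -36.8] x [-13.3  13.5]
  z 32 257 y [-47.8 -45.  -42.2] x [-13.5  13.3]
lever x,z max [27.1 43.9] [51.9 73.9] 2485
tcp in grip [ 1.4  0.7 32. ]
t 22.57 eef [ 0.5542 -0.1311  0.1325] y-ang 79.9 tilt 35.79 F [ 1.1 -0.2  0.4] w 0.0851 q [-0.54  0.58  0.12  1.34  0.59 -0.43] 
 shift cm [ 0.07 -0.03 -0.14] turn 0
```

There is no contact, and the lever end lies behind the front pad. Closing.

Emit:
{"api": "arm_command", "payload": {
  "translation": [
    [0,0.1,0],
    [0,0.2,0],
    [0,0.3,0],
    [0,0.3,0],
    [0,0.3,0]
  ],
  "turn": [0,0,0,0,0],
  "hand": [0.15,0.3,0.4,0.5,0.7]
}}

```text
clock: 22.98
eef_pos: [0.5564, -0.1308, 0.1376]
tool_rot: [0.087, 0.948, 0.304, 0.039]
ft_force: [-2.2, -7.2, 11.3]
grip_width: 0.0386
```

Emit:
{"api": "arm_command", "payload": {
  "translation": [
    [0,0,0],
    [0,0,0],
    [0,0,0]
  ],
  "turn": [0,0,0],
  "hand": [0.8,0.9,1]
}}

```text
clock: 23.23
eef_pos: [0.5564, -0.1308, 0.1376]
tool_rot: [0.087, 0.948, 0.304, 0.039]
ft_force: [-2.2, -6.0, 12.5]
grip_width: 0.0389
```

```bash
python3 - <<'E'
from tip import *
B=np.array([gx,ey,gz])
im,d=camera("wrist"); cv2.imwrite("pics/w10.png",im[:,:,::-1]); P=cloud("wrist",d); L=np.nan_to_num((P-G)@B.T*1000,nan=999); C=im.reshape(-1,3)
m=(abs(L[:,1])<14)&(L[:,0]>10)&(L[:,0]<70)
for a in range(23,90,8):
    q=m&(L[:,2]>=a)&(L[:,2]<a+8)
    if q.sum()>2: print(a,q.sum(),"x",np.percentile(L[q,0],[2,50,98]).round(1),"y",np.percentile(L[q,1],[2,98]).round(1),"rgb",np.median(C[q],0))
print("tcp in grip",((get_obs()["eef_pos"]-G)@B.T*1000).round(1))
go(gp(5,1,34))
E
```

```text
23 120 x [14.1 17.4 21.7] y [10.7 13.7] rgb [119.5 125.  125.5]
31 105 x [14.2 18.3 22.3] y [ 9.5 13.2] rgb [91. 94. 95.]
39 134 x [14.  18.1 22.7] y [ 7.6 13.3] rgb [90.5 95.5 95. ]
47 239 x [14.2 20.6 34.4] y [ 5.2 13. ] rgb [91. 95. 95.]
55 406 x [16.1 24.8 36.7] y [ 4.  11.9] rgb [91. 95. 94.]
63 921 x [16.5 22.3 36.6] y [-8.2 11.7] rgb [109. 114. 114.]
71 482 x [18.6 26.1 36.9] y [-10.6  11. ] rgb [43. 48. 49.]
79 636 x [23.3 24.7 30.3] y [-10.8  11.5] rgb [43. 43. 45.]
87 755 x [25.  33.9 51.2] y [ 2.2 13.4] rgb [38. 39. 40.]
tcp in grip [ 4.9 -1.8 36.4]
t 23.28 eef [ 0.5564 -0.1308  0.1376] y-ang 80.0 tilt 35.71 F [-2.7 -5.4 12.4] w 0.0388 q [-0.54  0.58  0.12  1.34  0.59 -0.42] 
 shift cm [0.29 0.01 0.24] turn 0
```

The jaws read 38.9 mm, against 40 mm expected when fully squeezed, and the lever has moved in to x of about 22 to 25. I hold, then release.

Emit:
{"api": "arm_command", "payload": {
  "translation": [
    [0,0,0],
    [0,0,0],
    [0,0,0],
    [0,0,0],
    [0,0,0]
  ],
  "turn": [0,0,0,0,0],
  "hand": [1,1,1,1,1]
}}

```text
clock: 23.7
eef_pos: [0.5564, -0.1308, 0.1377]
tool_rot: [0.087, 0.948, 0.304, 0.039]
ft_force: [-3.1, -6.0, 12.6]
grip_width: 0.039
```

Emit:
{"api": "arm_command", "payload": {
  "translation": [
    [0,0,0],
    [0,0,0],
    [0,0,0],
    [0,0,0],
    [0,0,0]
  ],
  "turn": [0,0,0,0,0],
  "hand": [1,1,1,1,1]
}}

```text
clock: 24.12
eef_pos: [0.5564, -0.1308, 0.1377]
tool_rot: [0.087, 0.948, 0.304, 0.039]
ft_force: [-3.3, -5.8, 12.8]
grip_width: 0.0386
```

Emit:
{"api": "arm_command", "payload": {
  "translation": [
    [0,0,0],
    [0,-0.1,0],
    [0,-0.2,0],
    [0,-0.3,0],
    [0,-0.3,0]
  ],
  "turn": [0,0,0,0,0],
  "hand": [0.6,0.4,0.2,0,0]
}}

```text
clock: 24.53
eef_pos: [0.5541, -0.1305, 0.1323]
tool_rot: [0.087, 0.948, 0.305, 0.036]
ft_force: [-0.1, -0.8, -0.3]
grip_width: 0.0843
```

Emit:
{"api": "arm_command", "payload": {
  "translation": [
    [0,0,0],
    [0,0,0],
    [0,0,0],
    [0,0,0]
  ],
  "turn": [0,0,0,0],
  "hand": [0,0,0,0]
}}

```text
clock: 24.87
eef_pos: [0.5538, -0.1307, 0.1317]
tool_rot: [0.087, 0.948, 0.305, 0.035]
ft_force: [0.7, 0.1, -0.2]
grip_width: 0.0856
```

```bash
python3 -c "
from tip import *
tips(); go(gp(1,1,34))"
```

```text
finger 1 halfw 42.8 n 1648 z hist [491 460 535 162   0   0   0   0   0   0   0   0   0   0   0]
  z -40 619 y [37.4 42.9 55.9] x [-10.3  11.4]
  z -32 580 y [37.  42.7 54.2] x [-10.1  11.3]
  z -24 41 y [42.5 42.7 43. ] x [-8.4  8.9]
finger -1 halfw 42.8 n 2139 z hist [505 472 359 171   0   0   0   0   0   0   0  64 205 191 172]
  z -40 608 y [-55.8 -43.  -42.4] x [-10.3  11.4]
  z -32 417 y [-54.2 -42.8 -42.2] x [-10.4  11.4]
  z -24 53 y [-43.  -42.7 -42.2] x [-9.5  8.8]
  z 24 231 y [-41.6 -39.1 -36.9] x [-13.   13.3]
  z 32 258 y [-47.  -44.3 -41.5] x [-13.3  13.5]
lever x,z max [27.3 43.8] [51.8 73.8] 2499
tcp in grip [ 1.2  0.7 31.8]
t 24.92 eef [ 0.5538 -0.1307  0.1317] y-ang 79.8 tilt 35.8 F [-0.   0.4  0.4] w 0.0854 q [-0.54  0.58  0.12  1.34  0.59 -0.43] 
 shift cm [ 0.02 -0.01 -0.23] turn 0
```

The lever is back where it was. I retreat along the lean.

Emit:
{"api": "arm_command", "payload": {
  "translation": [
    [0,0,-2],
    [0,0,-5],
    [0,0,-8.5],
    [0,0,-12],
    [0,0,-15]
  ],
  "turn": [0,0,0,0,0],
  "hand": [0,0,0,0,0]
}}

```text
clock: 25.33
eef_pos: [0.5355, -0.2173, 0.2551]
tool_rot: [0.087, 0.948, 0.305, 0.036]
ft_force: [0.5, -0.1, -0.2]
grip_width: 0.0853
```

Emit:
{"api": "arm_command", "payload": {
  "translation": [
    [0,0,-3],
    [0,0,-6],
    [0,0,-6],
    [0,0,-6],
    [0,0,-6]
  ],
  "turn": [0,0,0,0,0],
  "hand": [0,0,0,0,0]
}}

```text
clock: 25.75
eef_pos: [0.5285, -0.2506, 0.301]
tool_rot: [0.087, 0.948, 0.306, 0.035]
ft_force: [0.0, 0.5, 0.3]
grip_width: 0.0855
```

```bash
python3 - <<'E'
from tip import *
go(gp(1,1,240))
B=np.array([gx,ey,gz])
d0=np.load("scene0.npy"); im,d1=camera("scene"); imt,dt=camera("top"); t0=np.load("top0.npy")
# lever (released x~37..41 near z 60) before vs now
for n,a in (("scene0",d0),("scene",d1),("top0",t0),("top",dt)):
    P=cloud(n.rstrip("0"),a); L=np.nan_to_num((P-G)@B.T*1000,nan=999)
    q=L[(abs(L[:,1])<14)&(L[:,0]>19)&(L[:,0]<48)&(L[:,2]>48)&(L[:,2]<75)]
    print(n,"lever",len(q),np.percentile(q[:,0],[2,50,98]).round(1),np.percentile(q[:,2],[2,98]).round(1)) if len(q) else 0
    # clamp frame
    aa=np.radians(74.6); cx=np.array([np.cos(aa),np.sin(aa)]); cy=np.array([-cx[1],cx[0]]); l=np.c_[(P[:,:2]-[.6045,.1118])@cx,(P[:,:2]-[.6045,.1118])@cy,P[:,2]]*1000
    s=l[(abs(l[:,0])<45)&(abs(l[:,1])<50)&(l[:,2]>66)&(l[:,2]<76)]
    print(n,"stone top",len(s),"x",np.percentile(s[:,0],[2,98]).round(1),"y",np.percentile(s[:,1],[2,98]).round(1),"z",np.percentile(s[:,2],[50]).round(1))
    k=l[(abs(l[:,0])<80)&(abs(l[:,1])<80)&(l[:,2]>185)&(l[:,2]<262)]
    print(n,"knob top z",np.percentile(k[:,2],98).round(1))
for n in ("scene","top"):
    for k in ("brush","jar","chip"):
        print(n,k,[(np.round(r["location"]),round(r["conf"],2)) for r in search_frame(n,k)[:2]])
i=camera_info("scene")
cv2.imwrite("pics/scene9.png",im[:,:,::-1])
a=cv2.cvtColor(cv2.imread("pics/scene0.png"),6).astype(int); b=cv2.cvtColor(cv2.imread("pics/scene9.png"),6).astype(int)
for nm,(r0,r1,c0,c1) in {"brush":(290,335,230,305),"chip":(145,168,315,345),"brick":(190,215,412,450),"jarbox":(100,170,390,455),"stone":(190,222,325,365)}.items(): print(nm,"meandiff",abs(a-b)[r0:r1,c0:c1].mean().round(1))
E
```

```text
t 25.75 eef [ 0.5285 -0.2506  0.301 ] y-ang 79.8 tilt 35.83 F [0.  0.5 0.3] w 0.0855 q [-0.72  0.64  0.66  1.93  0.54 -0.63] 
 shift cm [-0.34  0.31  0.09] turn 0
scene0 lever 35 [26.8 34.9 40.4] [50.  68.8]
scene0 stone top 242 x [-38.8  30.4] y [-37.1  40.8] z [72.2]
scene0 knob top z 257.9
scene lever 36 [27.6 34.6 40.7] [49.  70.5]
scene stone top 228 x [-39.1  30.3] y [-36.4  41.7] z [72.4]
scene knob top z 240.8
top0 lever 26 [19.9 38.3 42.9] [57.  67.4]
top0 stone top 366 x [-36.9  24.9] y [-35.5  42.5] z [71.8]
top0 knob top z 259.2
top lever 28 [19.1 38.3 42.4] [53.1 71.7]
top stone top 377 x [-36.9  26.1] y [-35.2  42.5] z [71.9]
top knob top z 240.3
scene brush [(array([313., 276.]), 0.89)]
scene jar [(array([234., 310.]), 0.49)]
scene chip [(array([212., 298.]), 0.67), (array([155., 328.]), 0.66)]
top brush [(array([177., 452.]), 0.59)]
top jar [(array([213., 189.]), 0.57)]
top chip [(array([270., 184.]), 0.9)]
brush meandiff 1.7
chip meandiff 5.6
brick meandiff 2.8
jarbox meandiff 2.0
stone meandiff 6.1
```

The knob sank 17 to 19 mm (18.8 expected, so the foot is 5 to 7 mm in). The stone has not moved, the trigger is released and the bystanders are where they were.

```bash
python3 -c "
from h import *
print(job_done()); print(get_obs()['ft_force'])"
```

```text
the job is handed in; nothing more can be done
None
the job is handed in; nothing more can be done
```

The job is handed in at about 26 s of the 64 s allowed; no verdict is reported. My last checks found nothing out of place, but contact forces and joint values could only be inferred.

**Clamp:** I turned the crank clockwise by 11.8 rad. The knob sank 17–19 mm against 18.8 mm expected, so the foot should be pushed in about 5–7 mm of its 14 mm. The stone's outline did not shift by more than about 1 mm in either fixed camera.

**Tilt:** The interface only shifts the tool and turns it about its own axis, and a vertical pinch would have hit the lamp bar. I got the 35.8° lean by commanding poses just out of the arm's reach, which tilted the tool. I then carried that orientation to the scanner.

**Trigger:**
- **First pinch missed:** The front finger passed over the lever's end, and the jaws closed on the bare grip (29 mm). The trigger stayed released. The fingertips measured 15–24 mm behind the reported TCP, which disagrees with the given tip reach of 14 mm ahead.
- **Second pinch worked:** I went about 23 mm deeper, and the jaws closed to 38.9 mm against 40 mm expected fully squeezed. I held that for about 1.2 s. After opening, the lever was back at its starting place.

**Bystanders:** The brush, jar and chip show no visible shift. The detectors gave two clearly wrong hits in the scene view, a jar and a second chip on the scanner and red clamp. Comparing pictures there and the top-view positions showed no movement. The gripper was clear of everything, with no measurable force, when I handed in.

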